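# Fetch the hemmed-in tin from the gilding caddy

## Task

The low tin in the wooden caddy is hemmed in by three tall containers: stand all three in the empty metal side tray, then set the tin on the middle of the round cork mat, and only when it is there put each container back upright on the very spot where it stood at the start. Leave the tin on the mat, set everything down gently instead of dropping it, tip nothing over and do not disturb the brush pot, the glass jar or the loose flat brush.

Things in the scene. Friction and masses are not known exactly. Their poses are not given: they have to be found in the camera images.
- tin: low round steel tin with a gold-coloured disc on its lid, 52 mm across, 38 mm high; origin at the centre of its underside, z up. At the start it stands in the caddy with the three containers about 60 mm from it, centre to centre, on three sides: fingers and gripper do not fit beside it until they are gone. It can be gripped across its sides from above
- round_bottle: tall round white plastic bottle, 44 mm across up to 85 mm height, then a cone up to 102 mm, then a long black cap 27 mm across from 102 to 150 mm height (total 150 mm); origin at the centre of its underside, z up. Grip it by the cap
- square_bottle: tall white plastic bottle of square section, 42 x 42 mm up to 100 mm height, then a long round black cap 29 mm across from 100 to 150 mm height (total 150 mm); origin at the centre of its underside, z up. Grip it by the cap
- spray_can: straight bare-metal spray can with a paper label, 44 mm across up to 140 mm height, a 36 mm collar up to 146 mm and a 14 mm white nozzle up to 155 mm (total); origin at the centre of its underside, z up. Grip it across its body near the top
- caddy: fixed plywood board 190 (x) x 220 (y) mm, rim 20 mm high, 6 mm thick all round; things stand on its top 12 mm above the table: tin at about (30, 0) mm, containers in any order at about (30, 60), (30, -60), (-30, 0) mm in its frame, within 5 mm of the middle of painted rounds 54 mm across. Origin at the centre of its underside, on the table
- side_tray: fixed empty aluminium tray, 260 mm long (its x) and 110 mm wide (its y), inner floor 5 mm above the table, rim 15 mm high and 5 mm thick; origin at the centre of its underside. It has room for the three containers in a row along its x, 75 mm apart. It may be left or right of the caddy, with the cork mat on the other side
- cork_mat: fixed round cork mat, 100 mm across, 5 mm thick; origin at the centre of its underside, at table height. The tin goes on its middle
- brush_pot: bystander: white ceramic pot, 72 mm across, 80 mm high, with upright brushes to about 180 mm height, stands beyond the caddy; origin at the centre of its underside
- glass_jar: bystander: amber glass jar with a dark lid, 66 mm across, 75 mm high, stands beyond the caddy; origin at the centre of its underside
- flat_brush: bystander: hand brush 200 mm long, up to 42 mm wide, lying crosswise on the table between the robot and the caddy, 20 mm high; origin at mid-length; its x axis runs along it

How it is judged:
By the outcome, as a careful person would: the job done as asked, in the order asked, and still so for the second after the job is handed in, with the robot touching nothing.
It also fails if it takes over 144 s, if anything falls off the work surface, if the arm or the gripper's body presses on something with over 40 N, if the wrist force passes 120 N, or if a joint passes its speed limit or range.

## Robot

A 6-joint arm with a two-finger parallel gripper is mounted at the origin on the work surface. World frame = base frame: x ahead of the robot, y to its left, z up, the work surface at z = 0. Lengths are in m, angles in rad, forces in N, time in s.
With the tool pointing down it reaches from about 0.3 to 0.875 m from the base axis. Payload 6.4 kg.
Tool frame: the origin (TCP) lies at the very end of the fingers, on their centre line; the grasp point (between the pads) lies grip_point_offset behind it (grip_point_offset is the distance from the TCP to the grasp point, in m); y points along the fingers, x is the direction in which the jaws open and shut, and the axes are right-handed (so a half turn about y gives the same grasp; the last joint's range is limited). The gripper opens to 85 mm and grips with 20 to 120 N. Pads are 22 mm wide; open, the fingers measure 114 mm over their backs; the gripper's body (76 mm by 85 mm) begins 54 mm behind the grasp point. The pads swing forward as they close: fully open they stand 13 mm farther back than shut.
Start: joints at [-1.327, 0.181, 1.607, -0, 1.354, -0.206], TCP at [0.25, -0.518, 0.231] pointing down, gripper open.
Joint ranges: [-2.99, 2.99], [-0.89, 2.07], [0.3, 2.58], [-1.14, 4.28], [0, 2.63], [-3.12, 3.12]. Speed limits (rad/s): [2.57, 2.57, 3.01, 3.14, 3.14, 3.14].

## Interface

Orientations are given as a unit quaternion [w, x, y, z].
In Python, from bench import get_obs, camera, camera_model, hand_in, grip_point_offset gives the robot as it stands.
- The arm moves only by the shell command python3 -m jog 'ROWS'. ROWS is JSON, a list of rows, each a list of 7 numbers: the shift along the tool's x, y, z in mm, then the turn, a rotation vector about the tool's x, y, z in degrees, then the gripper's target within -1 to 1 (shut at 1, half-way at 0, fully open at -1). In form: [[x, y, z, ax, ay, az, grip], ...]. A call has 1 to 8 rows; each row shifts and turns the commanded pose from where the row before left it, along the tool's axes as they then stand; what a row does not reach is not made up. A row lasts 1/12 s, in which the tool goes at most 41.7 mm and 7.16 degrees, less where a joint would pass 70% of its speed; a pose out of reach is approached as far as the arm can. A call is refused whole if a number of a shift passes 41.7 or a number of a turn 7.16, either way. A call with a gripper value outside its range is refused whole. The fingers move at their own pace and stop on an object; the grip force is fixed at half the most. Time passes only in rows, so rows that do not move let the fingers close. It gives the time, the measured TCP pose, the force and the opening at its end, in the units of the state.
- get_obs(): the state, without advancing time (a new reading comes with each control period).
- camera(name): name is "side" or "top"; returns the picture (384x512x3 uint8, blue, green, red); there is no depth.
- camera_model(name): a dict with "K" (3x3 intrinsics, pixels), "distortion" ([k1, k2, p1, p2, k3] as OpenCV has them; the pictures are not rectified), "pose" (4x4, takes a point from camera to world coordinates). Camera axes: x right, y down, z forward; pixel columns grow to the right and rows downward; lengths in m; the calibration is good to about 2 mm. A picture is of the moment at which its call begins. camera_model takes no time and is no camera call.
- hand_in(): hands the job in, once; it reports no verdict.
The state is a dict: "time_s": time; "q": joint angles; "dq": joint speeds; "joint_efforts": joint torques, N m; "eef_pos": TCP position; "eef_rot": TCP orientation; "wrist_force": force on the tool from outside, world axes, zero at the start; "torque": the same for the moment, N m; "opening": opening from 0.0 (shut) to 1.0 (fully open).
Only numpy, scipy, OpenCV 4.12 (cv2) and the standard library are available. Lean on these libraries where they do the work, as an engineer would, in place of code of your own. Each camera call takes 0.05 s, during which the arm holds its last target.

## Working session

There is one attempt and no reset: what is moved stays moved. The work goes in short steps, Python scripts to look and compute and a shell command to move; the robot and the scene stay as the last step left them, time stands still between calls to the robot, and variables do not carry over. Pictures are saved under pics/ and viewed, and the job is handed in when it is done.

```bash
ls; mkdir -p pics; python3 - <<'E'
from bench import *
import bench,cv2
o=get_obs();print(o, grip_point_offset)
for n in("side","top"):
    cv2.imwrite(f"pics/{n}0.png",camera(n)); m=camera_model(n); print(n,m)
E
```

```text
pics
{'time_s': 0.0, 'q': array([-1.32729064e+00,  1.81541572e-01,  1.60802152e+00,  1.07664025e-05,
        1.35378950e+00, -2.06285494e-01]), 'dq': array([-6.00684178e-05, -7.29112490e-04,  4.90212077e-04, -3.57287339e-04,
        3.97591913e-04,  1.57504838e-03]), 'joint_efforts': array([ 6.65486168e-04, -4.44870687e+01, -3.51330721e+01, -1.62580832e-04,
        9.24299704e-03, -1.22634660e-05]), 'eef_pos': array([ 0.24988659, -0.5172458 ,  0.23037732]), 'eef_rot': array([ 0.59934472, -0.59847592,  0.37635248, -0.37546144]), 'wrist_force': array([0.27224389, 0.48871505, 0.0646839 ]), 'torque': array([ 0.01435096,  0.00489181, -0.00737507]), 'opening': 0.9990414110225301} 0.0187
side {'K': array([[375.37322149,   0.        , 248.41732765],
       [  0.        , 375.37322149, 197.04379381],
       [  0.        ,   0.        ,   1.        ]]), 'distortion': array([-0.0403363,  0.       ,  0.       ,  0.       ,  0.       ]), 'pose': array([[-0.94646261, -0.23739772,  0.21874838,  0.39338037],
       [-0.32228627,  0.65618244, -0.68231676,  0.50893051],
       [ 0.0184416 , -0.7162869 , -0.69756217,  0.58729855],
       [ 0.        ,  0.        ,  0.        ,  1.        ]])}
top {'K': array([[370.98635896,   0.        , 254.06049063],
       [  0.        , 370.98635896, 195.50615643],
       [  0.        ,   0.        ,   1.        ]]), 'distortion': array([0.0391668, 0.       , 0.       , 0.       , 0.       ]), 'pose': array([[-0.02437467, -0.98955303,  0.14209392,  0.44404649],
       [-0.99969595,  0.02359718, -0.00715437, -0.00700375],
       [ 0.00372662, -0.14222511, -0.98982732,  0.97116044],
       [ 0.        ,  0.        ,  0.        ,  1.        ]])}
```

View pics/side0.png

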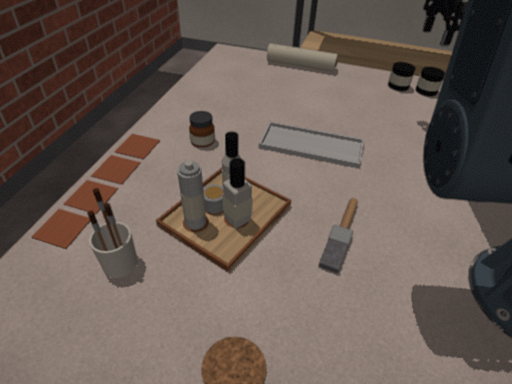

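View pics/top0.png

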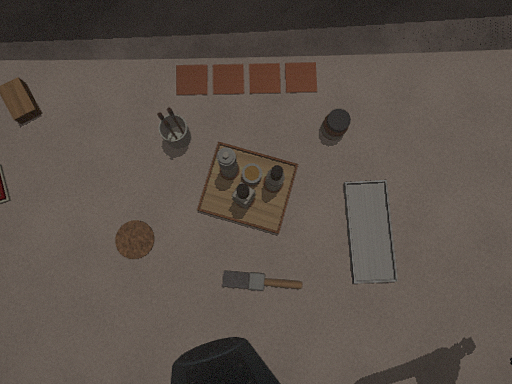

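The top view shows the caddy at about (248,187), the mat at (135,239), the tray at (370,231), the spray can at (227,165), the square bottle at (243,195), the round bottle at (275,180) and the tin at (252,175). The side view shows the same layout. Next I'll look at enlarged crops.

```bash
cat > h.py <<'E'
import numpy as np,cv2
from bench import camera_model
M={n:camera_model(n) for n in("side","top")}
def ray(n,uv):
    m=M[n];p=cv2.undistortPoints(np.array([[uv]],float),m["K"],m["distortion"])[0,0]
    d=m["pose"][:3,:3]@np.array([p[0],p[1],1]);return m["pose"][:3,3],d/np.linalg.norm(d)
def plane(n,uv,z):
    c,d=ray(n,uv);return c+d*(z-c[2])/d[2]
def tri(us,ut):
    A=np.zeros((3,3));b=np.zeros(3);rs=[ray("side",us),ray("top",ut)]
    for c,d in rs:
        P=np.eye(3)-np.outer(d,d);A+=P;b+=P@c
    x=np.linalg.solve(A,b);return x,[float(np.linalg.norm((np.eye(3)-np.outer(d,d))@(x-c))) for c,d in rs]
def proj(n,X):
    m=M[n];T=np.linalg.inv(m["pose"]);r=cv2.Rodrigues(T[:3,:3])[0]
    return cv2.projectPoints(np.array([X],float),r,T[:3,3],m["K"],m["distortion"])[0][0,0]
def crop(src,dst,x0,y0,w,h,s):
    im=cv2.imread(src)[y0:y0+h,x0:x0+w].astype(float)
    im=np.clip(255*(im/255)**0.7,0,255).astype(np.uint8)
    im=cv2.resize(im,None,fx=s,fy=s,interpolation=cv2.INTER_CUBIC)
    for x in range((x0+9)//10*10,x0+w,10):
        cv2.line(im,(int((x-x0+.5)*s),0),(int((x-x0+.5)*s),8),(0,255,255),1); 
        if x%20==0: cv2.putText(im,str(x),(int((x-x0)*s)-8,20),0,.4,(0,255,255),1)
    for y in range((y0+9)//10*10,y0+h,10):
        cv2.line(im,(0,int((y-y0+.5)*s)),(8,int((y-y0+.5)*s)),(0,255,255),1); 
        cv2.putText(im,str(y),(10,int((y-y0)*s)+4),0,.4,(0,255,255),1)
    cv2.imwrite(dst,im)
E
python3 - <<'E'
from h import *
crop("pics/top0.png","pics/t0a.png",190,135,120,100,6)
crop("pics/side0.png","pics/s0a.png",150,125,150,140,4)
E
```

```text
(no output)
```

View pics/t0a.png

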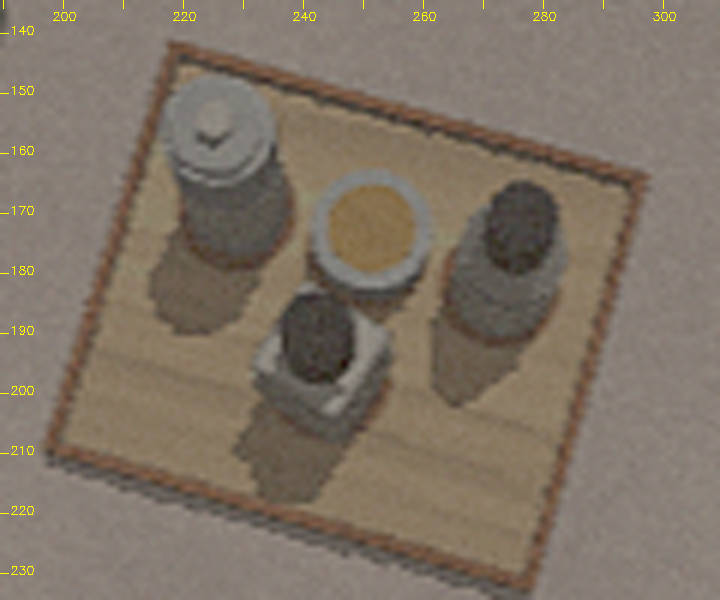

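View pics/s0a.png

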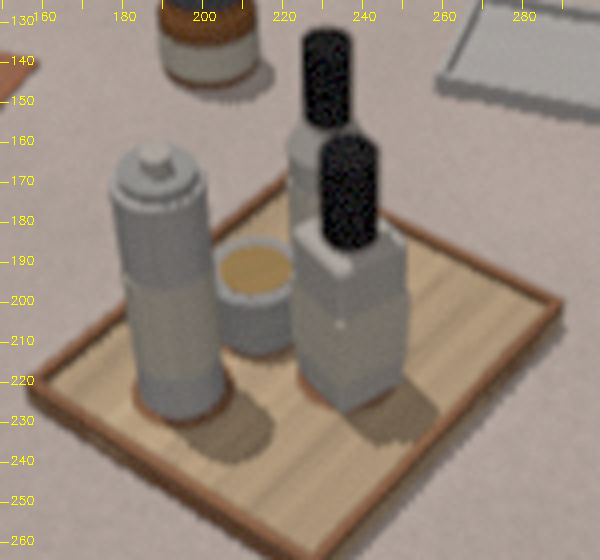

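```bash
python3 - <<'E'
from h import *
np.set_printoptions(precision=4,suppress=True)
I={n:cv2.imread(f"pics/{n}0.png") for n in M}
def blob(n,mask,roi,k=1):
    x0,y0,x1,y1=roi; m=np.zeros(mask.shape,np.uint8);m[y0:y1,x0:x1]=mask[y0:y1,x0:x1]
    c,l,s,ce=cv2.connectedComponentsWithStats(m)
    i=1+np.argmax(s[1:,4]);return l==i,s[i],ce[i]
def bearing(n,m):
    C=M[n]["pose"][:3,3];out=[]
    ys,xs=np.nonzero(m);b=[]
    for x,y in zip(xs,ys):
        _,d=ray(n,(x,y));b.append(np.arctan2(d[1],d[0]))
    b=np.unwrap(b);return np.array([b.min(),b.max()])
g={n:I[n].max(2) for n in M}
for nm,rs,rt in(("round",(215,125,242,160),(265,160,285,184)),("square",(226,155,247,190),(234,178,252,203))):
    ms,ss,cs=blob("side",(g["side"]<55).astype(np.uint8),rs)
    mt,st,ct=blob("top",(g["top"]<80).astype(np.uint8),rt)
    print(nm,ss,cs,st,ct)
    bs,bt=bearing("side",ms),bearing("top",mt)
    # intersect mean bearings
    A=[];b=[]
    for n,bb in(("side",bs),("top",bt)):
        a=bb.mean();nv=np.array([-np.sin(a),np.cos(a)]);A.append(nv);b.append(nv@M[n]["pose"][:2,3])
    print(" axis by bearings",np.linalg.solve(A,b), np.degrees(bs),np.degrees(bt))
    print(" centroid tri",tri(cs,ct))
hsv={n:cv2.cvtColor(I[n],cv2.COLOR_BGR2HSV) for n in M}
for n,roi in(("side",(200,180,228,210)),("top",(240,160,265,190))):
    h=hsv[n]; x0,y0,x1,y1=roi
    print(n,h[(y0+y1)//2,x0:x1:2].tolist())
E
```

```text
round [226 132  15  28 311] [231.7653 145.3505] [265 165  19  19 279] [274.595  175.3297]
 axis by bearings [ 0.6122 -0.063 ] [-70.4019 -67.7179] [-25.6105 -11.2117]
 centroid tri (array([ 0.6115, -0.0607,  0.137 ]), [0.002191448931179314, 0.002191448931179367])
square [227 155  18  33 430] [236.2767 171.4186] [234 178  18  25 271] [242.1292 191.428 ]
 axis by bearings [0.5765 0.0171] [-71.245 -67.904] [ 0.0968 20.5656]
 centroid tri (array([0.5751, 0.0142, 0.1392]), [0.0015961326147964818, 0.0015961326147966256])
side [[16, 41, 81], [19, 50, 72], [13, 22, 104], [16, 116, 117], [17, 154, 119], [18, 150, 122], [17, 151, 123], [17, 150, 124], [18, 149, 123], [17, 152, 124], [17, 139, 117], [20, 48, 96], [19, 26, 77], [17, 30, 77]]
top [[18, 100, 107], [21, 23, 79], [16, 33, 99], [18, 157, 101], [18, 152, 97], [17, 142, 99], [17, 140, 100], [17, 143, 96], [18, 129, 97], [16, 105, 102], [19, 20, 104], [21, 81, 107], [24, 83, 111]]
```

```bash
python3 - <<'E'
from h import *
np.set_printoptions(precision=4,suppress=True,linewidth=150)
I={n:cv2.imread(f"pics/{n}0.png") for n in M}
g={n:I[n].max(2) for n in M}
print(g["top"][160:184,262:288]);print(g["top"][180:203,232:254])
hsv={n:cv2.cvtColor(I[n],cv2.COLOR_BGR2HSV) for n in M}
c={}
for n,roi in(("side",(200,180,226,205)),("top",(240,160,265,186))):
    x0,y0,x1,y1=roi;m=np.zeros(g[n].shape,np.uint8);m[y0:y1,x0:x1]=(hsv[n][y0:y1,x0:x1,1]>(100 if n=="side" else 98))
    _,l,s,ce=cv2.connectedComponentsWithStats(m);i=1+np.argmax(s[1:,4]);c[n]=ce[i];print(n,s[i],ce[i])
print("gold",tri(c["side"],c["top"]))
E
python3 - <<'E'
from h import *
crop("pics/top0.png","pics/t0b.png",100,165,90,110,5)
crop("pics/top0.png","pics/t0c.png",335,170,75,120,5)
crop("pics/side0.png","pics/s0c.png",255,115,115,60,6)
E
```

```text
[[ 97  98  99  98  95  96  94 104 112  93  53  63  57  51  43  43  58  74  82  73  80  78  80  88  98  99]
 [100 100  99 103  99  98  98  93 100 100 103 106 110  91  60  61  54  36  42  37  77  88  82  77  81  81]
 [103  97 100 103 102 101  99 100  95 100 100  94  99 103 107 107  89  84  94  56  47  36  37  48  71  84]
 [105 100 103  99 101 100 105 102 103  99 100 102  96  97 101 103 101 103 105 110  93  61  59  46  36  43]
 [105 107 103 104 101 104  98  99 100 104 102 106 104 109 109 110 104 104 101  98 104 101 111 109 110  95]
 [103 105 105 104 104 106 106 102 102 104 106 113  93  58  59  48  63  94 108 104 103 101  96  97  99 104]
 [110 109 106 106 106 109 107 106 104 113 109  96  41  30  43  40  36  38  56  97 107 100 102 102  97 102]
 [112 113 105 108 105 112 109 103 114 100  63  38  43  47  48  41  44  42  42  50  87 105  99 103 100 100]
 [106 108 109 105 111 109 110 112 117  95  33  36  40  39  45  43  50  43  38  33  77 113 105 102 109 103]
 [116 108 114 112 109 111 111 106  89  75  38  43  44  43  47  43  37  41  43  35  44  84 107 104 101 102]
 [105 103 106 109 109 108 106 
[... 3046 characters left out ...]
 37  28  34  40  29  21  35  34  87 120 105  84  55  61  61]
 [ 72  57  48  54  67  66  75  72  50  27  29  35  32  31  89 124 110  99  74  49  55  55]
 [ 64  50  53  57  56  61  64  75  77  75  77  64  68  67  69  90 104  77  54  53  51  66]
 [ 96  68  52  57  57  56  60  63  67  69  71  71  70  67  61  80  86  57  63  65  51  61]
 [100  85  55  51  55  51  54  49  60  69  65  66  63  92 114 101  74  55  55  56  47  58]
 [ 86  54  62  57  60  58  54  52  50  58  68  67  95 121 105  79  42  48  58  49  61  76]]
side [205 187  18  11 162] [213.5185 192.0185]
top [245 166  14  14 164] [251.4268 172.5488]
gold (array([ 0.6358, -0.0084,  0.0476]), [0.00015001676978542856, 0.0001500167697854075])
```

View pics/t0c.png

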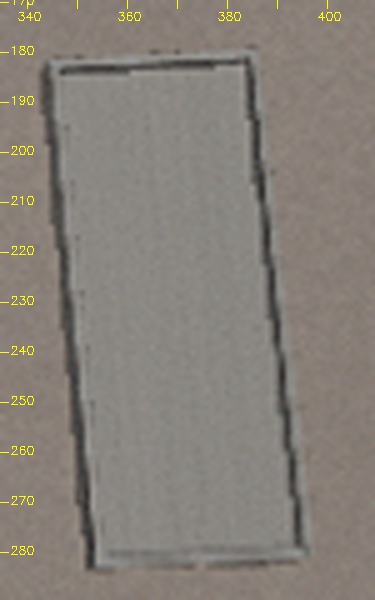

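View pics/s0c.png

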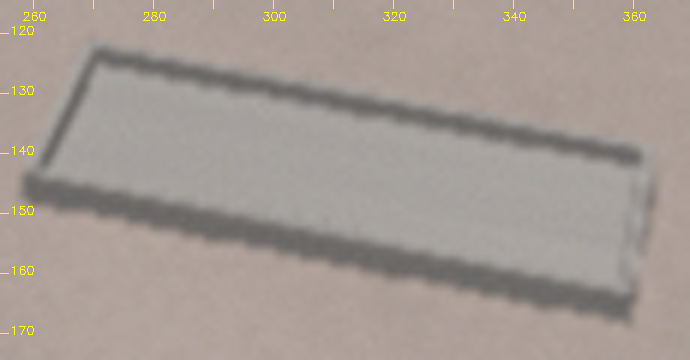

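```bash
python3 - <<'E'
from h import *
np.set_printoptions(precision=4,suppress=True,linewidth=150)
for nm,bs,uv in(("round",(-70.4019,-67.7179),(276.6,171.1)),("square",(-71.245,-67.904),(242.6,190.0))):
    a=np.radians(np.mean(bs));nv=np.array([-np.sin(a),np.cos(a),0]);C=M["side"]["pose"][:3,3]
    c,d=ray("top",uv);t=nv@(C-c)/(nv@d)
    P=plane("top",uv,.162); print(nm,"plane.162",P,"tri with side axis plane",c+t*d,"offset from side plane mm",1e3*nv@(P-C))
for z in (0.012,0.02): 
  Q=[plane("top",u,z) for u in((218.5,142.5),(297,164.5),(278,232.5),(198,211))]
  print(z,np.mean(Q,0)); print(np.array(Q)); print([np.linalg.norm(Q[i]-Q[(i+1)%4]) for i in range(4)])
print("caddy side corners",tri((157.5,219.5),(218.5,142.5)),tri((290,200.5),(278,232.5)),tri((227,262),(198,211)))
for z in (.015,):
  Q=[plane("top",u,z) for u in((343.5,181.5),(385,180),(395.5,281.5),(352.5,283))]
  print("tray",np.mean(Q,0)); print(np.array(Q)); print([np.linalg.norm(Q[i]-Q[(i+1)%4]) for i in range(4)])
  Q=[plane("side",u,z) for u in((270,122.5),(362.5,139),(360,163.5),(258.5,143))]
  print("tray",np.mean(Q,0)); print(np.array(Q));
print("tray corners",tri((360,163.5),(343.5+9,283)), tri((258.5,143),(343.5,181.5)))
I={n:cv2.imread(f"pics/{n}0.png") for n in M}
c={}
for n,roi in(("side",(195,330,275,384)),("top",(105,210,165,270))):
    x0,y0,x1,y1=roi;h=cv2.cvtColor(I[n],cv2.COLOR_BGR2HSV);m=np.zeros(h.shape[:2],np.uint8)
    m[y0:y1,x0:x1]=h[y0:y1,x0:x1,1]>90
    m=cv2.morphologyEx(m,cv2.MORPH_CLOSE,np.ones((5,5)));m=cv2.morphologyEx(m,cv2.MORPH_OPEN,np.ones((3,3)))
    k=max(cv2.findContours(m,0,2)[0],key=cv2.contourArea);e=cv2.fitEllipse(k);print(n,e,plane(n,e[0],.005));c[n]=e[0]
print(tri(c["side"],c["top"]))
E
```

```text
round plane.162 [ 0.6138 -0.0643  0.162 ] tri with side axis plane [ 0.6126 -0.0639  0.168 ] offset from side plane mm 1.026475079098017
square plane.162 [0.5731 0.0121 0.162 ] tri with side axis plane [0.5781 0.0129 0.1305] offset from side plane mm -4.9657212718608035
0.012 [0.6043 0.0017 0.012 ]
[[ 0.7265  0.0772  0.012 ]
 [ 0.6618 -0.1294  0.012 ]
 [ 0.4841 -0.0732  0.012 ]
 [ 0.5446  0.1323  0.012 ]]
[np.float64(0.21655436167552072), np.float64(0.18638218993535505), np.float64(0.21428306731954266), np.float64(0.19006578514282924)]
0.02 [0.6029 0.0017 0.02  ]
[[ 0.7242  0.0765  0.02  ]
 [ 0.66   -0.1284  0.02  ]
 [ 0.4838 -0.0727  0.02  ]
 [ 0.5438  0.1312  0.02  ]]
[np.float64(0.21474816239573086), np.float64(0.18482764550308312), np.float64(0.212495812060082), np.float64(0.18848051721480644)]
caddy side corners (array([0.7253, 0.0769, 0.0174]), [0.00033470014533928944, 0.0003347001453392809]) (array([ 0.4843, -0.0731,  0.0134]), [0.0003140287766539691, 0.0003140287766539534]) (array([0.5477, 0.1316, 0.0239]), [0.004351393022741682, 0.004351393022741701])
tray [ 0.4839 -0.3058  
[... 217 characters left out ...]
np.float64(0.259101465876283)]
tray [ 0.4849 -0.3034  0.015 ]
[[ 0.6118 -0.3499  0.015 ]
 [ 0.3605 -0.3611  0.015 ]
 [ 0.3547 -0.2544  0.015 ]
 [ 0.6126 -0.2481  0.015 ]]
tray corners (array([ 0.3541, -0.2556,  0.0141]), [0.0005206093458288911, 0.0005206093458289779]) (array([ 0.6128, -0.2487,  0.0146]), [6.703267553073008e-06, 6.703267553151838e-06])
side ((233.52890014648438, 369.4737854003906), (63.608375549316406, 65.23107147216797), 16.809947967529297) [0.4762 0.3024 0.005 ]
top ((134.2824249267578, 239.24075317382812), (36.88324737548828, 38.840599060058594), 52.532691955566406) [0.4765 0.2968 0.005 ]
(array([ 0.4771,  0.2995, -0.0032]), [0.00034337253277211944, 0.0003433725327722179])
```

```bash
python3 - <<'E'
from h import *
crop("pics/top0.png","pics/t0d.png",210,140,35,50,12)
crop("pics/side0.png","pics/s0d.png",170,150,50,85,7)
E
```

```text
(no output)
```

View pics/t0d.png

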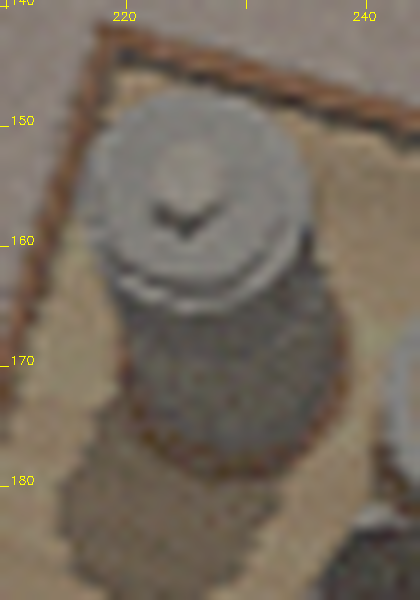

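View pics/s0d.png

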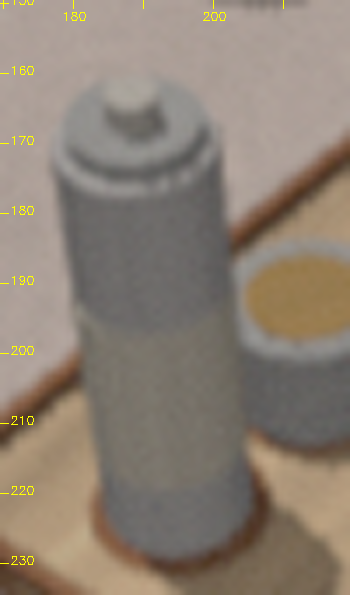

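```bash
python3 - <<'E'
from h import *
from bench import get_obs
from scipy.spatial.transform import Rotation as R
np.set_printoptions(precision=4,suppress=True,linewidth=150)
I=cv2.imread("pics/side0.png").max(2)
def br(x,y): 
    _,d=ray("side",(x,y));return np.arctan2(d[1],d[0])
C=M["side"]["pose"][:3,3]
ys,xs=np.nonzero(I[164:186,220:250]<55);b=[br(x+220,y+164) for x,y in zip(xs,ys)]
print("sq x span",xs.min()+220,xs.max()+220)
for nm,a,uv,z in(("square",(min(b)+max(b))/2,(242.6,190.),.162),("can",(br(179.5,190)+br(203.5,190))/2,(225.9,156.7),.152)):
    nv=np.array([-np.sin(a),np.cos(a),0]);P=plane("top",uv,z);c,d=ray("top",uv);t=nv@(C-c)/(nv@d)
    print(nm,P,"off side plane mm",1e3*nv@(P-C),"tri",c+t*d)
print("nozzle",tri((188.3,162),(225.3,153.5)))
print("pot",plane("top",(174,127),.08),"jar",plane("top",(338,119),.075), "brush",plane("top",(262,281),.02))
print("cap tops tri: round",tri((232,133),(276.6,171.1)),"square",tri((237.2,161.5),(242.6,190)))
print("mat side L/R",plane("side",(201.5,368),.005),plane("side",(266,368),.005))
o=get_obs();q=o["eef_rot"];print(R.from_quat(q[[1,2,3,0]]).as_matrix(),o["eef_pos"])
E
```

```text
sq x span 229 244
square [0.5731 0.0121 0.162 ] off side plane mm -3.540665709753491 tri [0.5767 0.0127 0.1396]
can [0.6518 0.0486 0.152 ] off side plane mm -2.492263087389062 tri [0.6543 0.0493 0.1422]
nozzle (array([0.6551, 0.0487, 0.166 ]), [0.0005142409634615351, 0.000514240963461679])
pot [0.7485 0.1811 0.08  ] jar [ 0.7614 -0.2286  0.075 ] brush [ 0.364  -0.0285  0.02  ]
cap tops tri: round (array([ 0.6138, -0.0641,  0.1643]), [0.00042824449352247055, 0.00042824449352236473]) square (array([0.5743, 0.0124, 0.1615]), [0.0011459859053113781, 0.0011459859053112424])
mat side L/R [0.523  0.3165 0.005 ] [0.4303 0.2841 0.005 ]
[[ 0.4348 -0.0004  0.9005]
 [-0.9005  0.0016  0.4348]
 [-0.0016 -1.      0.0004]] [ 0.2499 -0.5173  0.2305]
```

```bash
python3 -m jog '[[0,0,0,0,6.45,0,-1],[0,0,0,0,6.45,0,-1],[0,0,0,0,6.45,0,-1],[0,0,0,0,6.45,0,-1],[0,0,0,0,0,0,-1]]'
cat > w.py <<'E'
import sys
from bench import get_obs
import numpy as np
from scipy.spatial.transform import Rotation as R
o=get_obs();q=o["eef_rot"];A=R.from_quat(q[[1,2,3,0]]).as_matrix()
np.set_printoptions(precision=2,suppress=True)
print("t",o["time_s"],"pos mm",o["eef_pos"]*1e3,"F",o["wrist_force"],"open",round(o["opening"],3),"q",o["q"])
if len(sys.argv)>3:
    print("tool xyz mm to go",A.T@(np.array(sys.argv[1:4],float)-o["eef_pos"]*1e3), "yawerr",np.degrees(np.arctan2(A[0,0],-A[1,0])))
E
python3 w.py 613.5 -64 230
```

```text
time_s: 0.52
eef_pos: [0.2499, -0.5175, 0.2308]
eef_rot: [0.499, -0.499, 0.501, -0.501]
wrist_force: [-1.2, -0.2, -0.6]
opening: 1.0
t 0.5167 pos mm [ 249.93 -517.5   230.78] F [-1.16 -0.22 -0.58] open 1.0 q [-1.33  0.18  1.61  0.    1.35  0.25]
tool xyz mm to go [-455.12    1.14  361.54] yawerr -0.25630789642824303
```

```bash
python3 -m jog '[[-25,0,20,0,0.26,0,-1],[-28,0,22,0,0,0,-1],[-28,0,22,0,0,0,-1],[-28,0,22,0,0,0,-1],[-28,0,22,0,0,0,-1],[-28,0,22,0,0,0,-1],[-28,0,22,0,0,0,-1],[-28,0,22,0,0,0,-1]]'; python3 -m jog '[[-28,0,22,0,0,0,-1],[-28,0,22,0,0,0,-1],[-28,0,22,0,0,0,-1],[-28,0,22,0,0,0,-1],[-28,0,22,0,0,0,-1],[-20,0,18,0,0,0,-1],[0,0,0,0,0,0,-1],[0,0,0,0,0,0,-1]]';python3 w.py 613.5 -64 230
```

```text
time_s: 1.18
eef_pos: [0.4257, -0.296, 0.2312]
eef_rot: [0.5, -0.5, 0.5, -0.5]
wrist_force: [-0.2, -0.3, 0.2]
opening: 1.002
time_s: 1.85
eef_pos: [0.5542, -0.1369, 0.2308]
eef_rot: [-0.5, 0.5, -0.5, 0.5]
wrist_force: [-0.9, -0.2, -0.5]
opening: 1.004
t 1.85 pos mm [ 554.17 -136.92  230.82] F [-0.9  -0.17 -0.52] open 1.004 q [-0.45  0.17  1.62 -0.    1.35  1.12]
tool xyz mm to go [-72.87   0.78  59.4 ] yawerr 0.05331431891302672
```

```bash
python3 -m jog '[[-24,0,20,0,0,0,-1],[-24,0,20,0,0,0,-1],[-25,0,19.5,0,0,0,-1],[0,0,0,0,0,0,-1],[0,0,0,0,0,0,-1]]';python3 w.py 613.5 -64 130
python3 - <<'E'
from h import *
from bench import camera
for n in M: cv2.imwrite(f"pics/{n}1.png",camera(n))
crop("pics/side1.png","pics/s1a.png",150,60,150,180,3.3); crop("pics/top1.png","pics/t1a.png",190,135,120,100,5)
E
```

```text
time_s: 2.27
eef_pos: [0.6135, -0.0656, 0.2308]
eef_rot: [0.499, -0.5, 0.501, -0.5]
wrist_force: [-0.4, -0.2, 0.7]
opening: 1.002
t 2.2667 pos mm [613.52 -65.59 230.81] F [-0.38 -0.23  0.68] open 1.002 q [-0.3   0.27  1.5  -0.    1.37  1.27]
tool xyz mm to go [ -1.61 100.8    0.07] yawerr -0.12422372516496515
```

View pics/s1a.png

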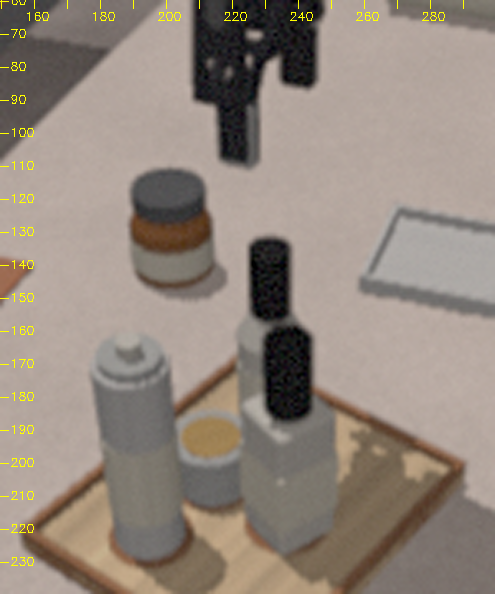

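View pics/t1a.png

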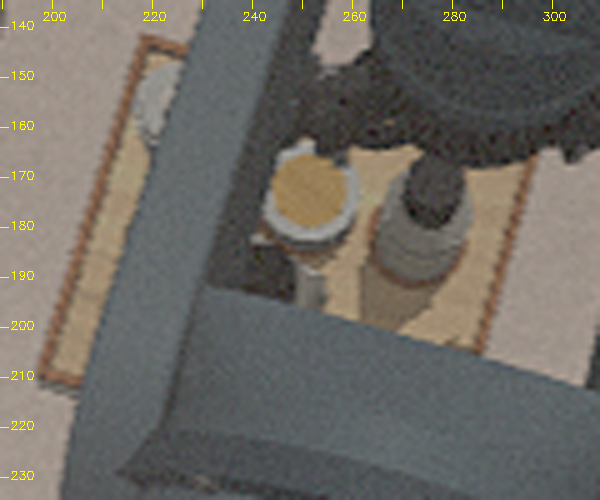

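The side view shows the round cap at (231,133), below and between the fingers, and nothing is in the way. I'll go down and grip.

```bash
python3 -m jog '[[-1.6,18,0,0,0.1,0,-1],[0,18,0,0,0,0,-1],[0,18,0,0,0,0,-1],[0,18,0,0,0,0,-1],[0,18,0,0,0,0,-1],[0,18,0,0,0,0,-1],[0,0,0,0,0,0,-1]]'; python3 w.py 613.5 -64 123; python3 -m jog '[[0,0,0,0,0,0,0],[0,0,0,0,0,0,0.2],[0,0,0,0,0,0,0.4],[0,0,0,0,0,0,0.6],[0,0,0,0,0,0,1],[0,0,0,0,0,0,1],[0,0,0,0,0,0,1],[0,0,0,0,0,0,1]]';python3 w.py 613.5 -64 123
```

```text
time_s: 2.95
eef_pos: [0.6102, -0.0649, 0.1193]
eef_rot: [0.497, -0.499, 0.504, -0.5]
wrist_force: [-0.4, 0.6, 0.1]
opening: 1.0
t 2.95 pos mm [610.21 -64.95 119.27] F [-0.37  0.59  0.13] open 1.0 q [-0.3   0.39  1.59 -0.    1.17  1.28]
tool xyz mm to go [-0.98 -3.76  3.25] yawerr -0.47846616082680443
time_s: 3.62
eef_pos: [0.6146, -0.0643, 0.1247]
eef_rot: [-0.499, 0.498, -0.501, 0.502]
wrist_force: [0.4, -1.3, 6.4]
opening: 0.299
t 3.6167 pos mm [614.64 -64.28 124.72] F [ 0.39 -1.28  6.35] open 0.299 q [-0.3   0.38  1.58 -0.    1.17  1.28]
tool xyz mm to go [-0.28  1.72 -1.15] yawerr -0.37809042652671926
```

```bash
for i in 1 2; do python3 -m jog '[[0,0,0,0,0,0,1]]' >/dev/null; python3 w.py 613.5 -64 123; done; python3 -m jog '[[0,-2,0,0,0,0,1],[0,-4,0,0,0,0,1],[0,-8,0,0,0,0,1],[0,-10,0,0,0,0,1],[0,-10,0,0,0,0,1],[0,-10,0,0,0,0,1],[0,-6,0,0,0,0,1],[0,0,0,0,0,0,1]]';python3 w.py 559 -303 180
```

```text
t 3.7 pos mm [614.64 -64.3  124.73] F [-0.51 -1.08  6.29] open 0.3 q [-0.3   0.38  1.58 -0.    1.17  1.28]
tool xyz mm to go [-0.29  1.73 -1.14] yawerr -0.37445461435961735
t 3.7833 pos mm [614.64 -64.3  124.73] F [ 0.33 -0.39  5.73] open 0.302 q [-0.3   0.38  1.58 -0.    1.17  1.28]
tool xyz mm to go [-0.3   1.73 -1.14] yawerr -0.3776290950258475
time_s: 4.45
eef_pos: [0.615, -0.0643, 0.1759]
eef_rot: [-0.499, 0.498, -0.5, 0.503]
wrist_force: [1.2, 0.0, -0.6]
opening: 0.302
t 4.45 pos mm [614.99 -64.28 175.92] F [ 1.22  0.   -0.62] open 0.302 q [-0.3   0.32  1.55  0.    1.27  1.28]
tool xyz mm to go [239.09  -4.02 -54.37] yawerr -0.38463942824306824
```

```bash
python3 -m jog '[[8,0,-2,0,0.38,0,1],[15,0,-3,0,0,0,1],[20,0,-5,0,0,0,1],[22,0,-5,0,0,0,1],[22,0,-5,0,0,0,1],[22,0,-5,0,0,0,1],[22,0,-5,0,0,0,1],[22,0,-5,0,0,0,1]]'; python3 -m jog '[[22,0,-5,0,0,0,1],[22,0,-5,0,0,0,1],[20,0,-5,0,0,0,1],[14,0,-3,0,0,0,1],[8,0,-1,0,0,0,1],[0,0,0,0,0,0,1],[0,0,0,0,0,0,1],[0,0,0,0,0,0,1]]';python3 w.py 559 -303 118
python3 - <<'E'
from h import *
from bench import camera
for n in M: cv2.imwrite(f"pics/{n}2.png",camera(n))
crop("pics/side2.png","pics/s2a.png",150,20,230,210,3); 
E
```

```text
time_s: 5.12
eef_pos: [0.5756, -0.2178, 0.1724]
eef_rot: [0.496, -0.497, 0.504, -0.503]
wrist_force: [0.8, 1.1, -1.2]
opening: 0.3
time_s: 5.78
eef_pos: [0.5567, -0.3011, 0.173]
eef_rot: [0.497, -0.497, 0.503, -0.503]
wrist_force: [-0.0, -0.1, -2.3]
opening: 0.299
t 5.7833 pos mm [ 556.73 -301.13  173.03] F [-0.04 -0.12 -2.34] open 0.299 q [-0.68  0.36  1.51  0.    1.28  0.9 ]
tool xyz mm to go [ 1.88 55.03  2.31] yawerr -0.7250402162481354
```

View pics/s2a.png

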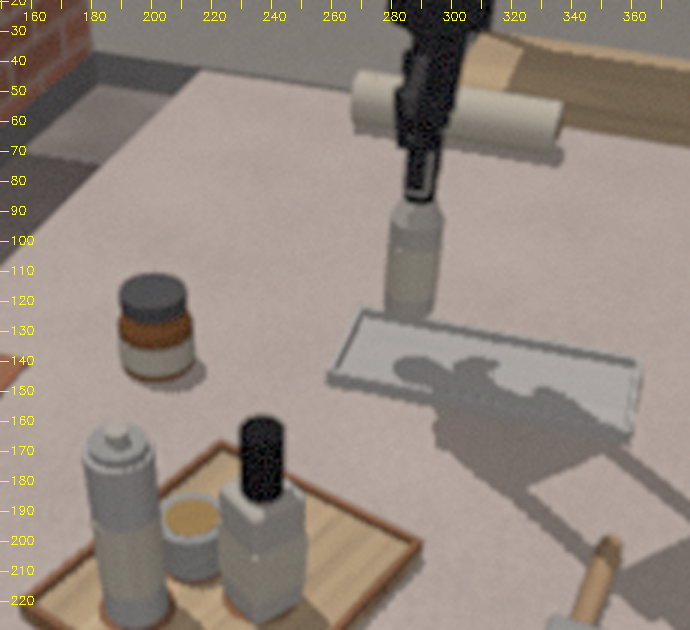

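The side view shows the round bottle hanging upright in the gripper, its base at about (287,122), over the back of the tray. I'll lower it slowly.

```bash
python3 -m jog '[[1.9,8,2.3,0,-0.7,0,1],[0,10,0,0,0,0,1],[0,10,0,0,0,0,1],[0,10,0,0,0,0,1],[0,6,0,0,0,0,1],[0,4,0,0,0,0,1],[0,0,0,0,0,0,1],[0,0,0,0,0,0,1]]'; python3 w.py 559 -303 118; python3 -m jog '[[0,2,0,0,0,0,1],[0,2,0,0,0,0,1],[0,0,0,0,0,0,1],[0,0,0,0,0,0,1]]'; python3 w.py 559 -303 118
```

```text
time_s: 6.55
eef_pos: [0.5588, -0.3042, 0.125]
eef_rot: [0.5, -0.5, 0.5, -0.5]
wrist_force: [0.5, 1.1, -1.5]
opening: 0.301
t 6.55 pos mm [ 558.76 -304.15  125.03] F [ 0.54  1.07 -1.49] open 0.301 q [-0.68  0.42  1.53  0.    1.19  0.89]
tool xyz mm to go [-1.15  7.03  0.25] yawerr -0.07607062167844104
time_s: 6.88
eef_pos: [0.5589, -0.3042, 0.1215]
eef_rot: [-0.5, 0.5, -0.5, 0.5]
wrist_force: [0.2, 0.0, -2.3]
opening: 0.305
t 6.8833 pos mm [ 558.88 -304.21  121.45] F [ 0.19  0.02 -2.35] open 0.305 q [-0.68  0.42  1.53  0.    1.19  0.89]
tool xyz mm to go [-1.21  3.45  0.12] yawerr -0.06846056471918623
```

Now 1 mm steps, watching for contact.

```bash
python3 -m jog '[[0,1,0,0,0,0,1],[0,1,0,0,0,0,1],[0,0,0,0,0,0,1],[0,0,0,0,0,0,1]]'; python3 -m jog '[[0,1,0,0,0,0,1],[0,0,0,0,0,0,1],[0,0,0,0,0,0,1]]';python3 -m jog '[[0,0.7,0,0,0,0,1],[0,0,0,0,0,0,1],[0,0,0,0,0,0,1]]'; python3 w.py 559 -303 118
```

```text
time_s: 7.22
eef_pos: [0.5588, -0.3041, 0.1192]
eef_rot: [0.5, -0.5, 0.5, -0.5]
wrist_force: [-0.5, -0.5, -2.3]
opening: 0.298
time_s: 7.47
eef_pos: [0.5588, -0.3041, 0.1182]
eef_rot: [0.5, -0.5, 0.5, -0.5]
wrist_force: [0.9, 0.1, -1.1]
opening: 0.305
time_s: 7.72
eef_pos: [0.5589, -0.3043, 0.1177]
eef_rot: [-0.5, 0.5, -0.5, 0.5]
wrist_force: [-1.1, -0.3, 0.2]
opening: 0.301
t 7.7167 pos mm [ 558.93 -304.25  117.74] F [-1.08 -0.32  0.23] open 0.301 q [-0.68  0.43  1.53 -0.    1.18  0.89]
tool xyz mm to go [-1.25 -0.26  0.07] yawerr -0.06982770439575037
```

```bash
python3 -m jog '[[0,0.3,0,0,0,0,1],[0,0,0,0,0,0,0.4],[0,0,0,0,0,0,0.35],[0,0,0,0,0,0,0.25],[0,0,0,0,0,0,0],[0,0,0,0,0,0,-0.5],[0,0,0,0,0,0,-1],[0,0,0,0,0,0,-1]]'; python3 w.py; python3 -m jog '[[0,-8,0,0,0,0,-1],[0,-20,0,0,0,0,-1],[0,-25,0,0,0,0,-1],[0,-25,0,0,0,0,-1],[0,-20,0,0,0,0,-1],[0,-12,0,0,0,0,-1],[0,0,0,0,0,0,-1],[0,0,0,0,0,0,-1]]'; python3 w.py 574.5 12.4 228
python3 - <<'E'
from h import *
from bench import camera
for n in M: cv2.imwrite(f"pics/{n}3.png",camera(n))
crop("pics/side3.png","pics/s3a.png",150,20,230,210,3); 
E
```

```text
time_s: 8.38
eef_pos: [0.5588, -0.3041, 0.1172]
eef_rot: [0.5, -0.5, 0.5, -0.5]
wrist_force: [-0.0, -1.0, -0.3]
opening: 0.901
t 8.3833 pos mm [ 558.81 -304.13  117.24] F [-0.02 -0.98 -0.25] open 0.901 q [-0.68  0.43  1.53 -0.    1.18  0.89]
time_s: 9.05
eef_pos: [0.559, -0.3043, 0.2277]
eef_rot: [-0.5, 0.5, -0.5, 0.501]
wrist_force: [0.3, 0.4, -0.7]
opening: 0.999
t 9.05 pos mm [ 558.95 -304.27  227.66] F [ 0.34  0.39 -0.71] open 0.999 q [-0.68  0.32  1.45 -0.    1.38  0.89]
tool xyz mm to go [-316.69   -0.56   15.18] yawerr -0.06669095891679207
```

View pics/s3a.png

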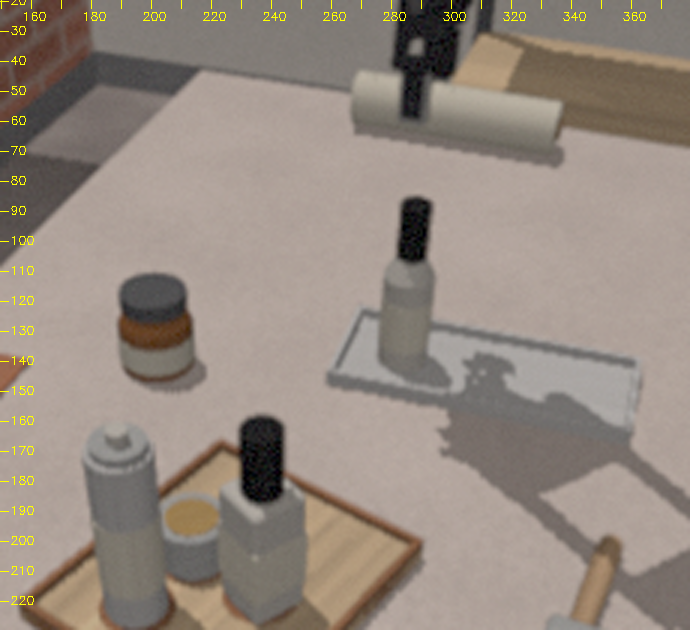

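The round bottle stands upright in the tray at (288,140). Next is the square bottle.

```bash
python3 -m jog '[[-20,0,1,0,0,0,-1],[-32,0,2,0,0,0,-1],[-36,0,2,0,0,0,-1],[-36,0,2,0,0,0,-1],[-36,0,2,0,0,0,-1],[-36,0,2,0,0,0,-1],[-36,0,2,0,0,0,-1],[-36,0,2,0,0,0,-1]]'; python3 -m jog '[[-30,0,0,0,0,0,-1],[-15,0,0,0,0,0,-1],[-3.5,0,0,0,0,0,-1],[0,0,0,0,0,0,-1],[0,0,0,0,0,0,-1],[0,0,0,0,0,0,-1]]'; python3 w.py 574.5 12.4 125.5
```

```text
time_s: 9.82
eef_pos: [0.573, -0.0342, 0.2253]
eef_rot: [0.499, -0.5, 0.501, -0.499]
wrist_force: [0.7, -0.1, 0.5]
opening: 1.0
time_s: 10.32
eef_pos: [0.5741, 0.011, 0.2267]
eef_rot: [0.499, -0.5, 0.501, -0.5]
wrist_force: [0.2, -0.9, -0.5]
opening: 1.003
t 10.3167 pos mm [574.05  11.02 226.68] F [ 0.19 -0.86 -0.49] open 1.003 q [-0.19  0.18  1.61 -0.    1.35  1.39]
tool xyz mm to go [ -1.41 101.18   0.54] yawerr -0.14801231921286293
```

```bash
python3 -m jog '[[-1.4,15,1,0,0,0,-1],[0,18,0,0,0,0,-1],[0,18,0,0,0,0,-1],[0,18,0,0,0,0,-1],[0,15,0,0,0,0,-1],[0,10,0,0,0,0,-1],[0,5,0,0,0,0,-1],[0,0,0,0,0,0,-1]]'; python3 -m jog '[[0,0,0,0,0,0,-1],[0,0,0,0,0,0,-1]]'; python3 w.py 575 12.4 125.5; python3 -m jog '[[0,0,0,0,0,0,0],[0,0,0,0,0,0,0.2],[0,0,0,0,0,0,0.4],[0,0,0,0,0,0,0.6],[0,0,0,0,0,0,1],[0,0,0,0,0,0,1],[0,0,0,0,0,0,1],[0,0,0,0,0,0,1]]';python3 w.py 575 12.4 125.5
```

```text
time_s: 10.98
eef_pos: [0.5746, 0.013, 0.1271]
eef_rot: [0.499, -0.5, 0.501, -0.5]
wrist_force: [0.1, -0.4, 0.1]
opening: 0.997
time_s: 11.15
eef_pos: [0.576, 0.0133, 0.1294]
eef_rot: [-0.5, 0.499, -0.5, 0.501]
wrist_force: [0.4, -0.1, 0.7]
opening: 0.998
t 11.15 pos mm [576.02  13.33 129.41] F [ 0.39 -0.09  0.66] open 0.998 q [-0.18  0.29  1.69 -0.    1.16  1.39]
tool xyz mm to go [ 0.93  3.91 -1.03] yawerr -0.08660826406967875
time_s: 11.82
eef_pos: [0.5755, 0.0136, 0.1287]
eef_rot: [-0.5, 0.5, -0.5, 0.501]
wrist_force: [-1.0, -0.2, 2.7]
opening: 0.324
t 11.8167 pos mm [575.51  13.61 128.7 ] F [-0.96 -0.15  2.73] open 0.324 q [-0.18  0.29  1.69 -0.    1.16  1.39]
tool xyz mm to go [ 1.21  3.2  -0.51] yawerr -0.06882214176773131
```

```bash
python3 -m jog '[[0,-2,0,0,0,0,1],[0,-4,0,0,0,0,1],[0,-8,0,0,0,0,1],[0,-12,0,0,0,0,1],[0,-12,0,0,0,0,1],[0,-12,0,0,0,0,1],[0,-6,0,0,0,0,1],[0,0,0,0,0,0,1]]';python3 w.py 484 -305 184;  python3 -m jog '[[8,0,-2,0,0,0,1],[15,0,-5,0,0,0,1],[22,0,-6,0,0,0,1],[25,0,-7,0,0,0,1],[25,0,-7,0,0,0,1],[25,0,-7,0,0,0,1],[25,0,-7,0,0,0,1],[25,0,-7,0,0,0,1]]'; python3 -m jog '[[25,0,-7,0,0,0,1],[25,0,-7,0,0,0,1],[25,0,-7,0,0,0,1],[25,0,-7,0,0,0,1],[22,0,-7,0,0,0,1],[15,0,-5,0,0,0,1],[8,0,-3,0,0,0,1],[0,0,0,0,0,0,1]]';python3 -m jog '[[0,0,0,0,0,0,1],[0,0,0,0,0,0,1]]';python3 w.py 484 -305 122
python3 - <<'E'
from h import *
from bench import camera
for n in M: cv2.imwrite(f"pics/{n}4.png",camera(n))
crop("pics/side4.png","pics/s4a.png",150,20,230,210,3); 
E
```

```text
time_s: 12.48
eef_pos: [0.5767, 0.0135, 0.1872]
eef_rot: [-0.501, 0.499, -0.499, 0.502]
wrist_force: [0.8, 0.2, -1.0]
opening: 0.326
t 12.4833 pos mm [576.75  13.51 187.2 ] F [ 0.82  0.19 -0.99] open 0.326 q [-0.18  0.22  1.65  0.    1.26  1.39]
tool xyz mm to go [318.61   3.04 -92.41] yawerr -0.06380629430488488
time_s: 13.15
eef_pos: [0.5257, -0.1576, 0.1834]
eef_rot: [0.499, -0.5, 0.501, -0.5]
wrist_force: [1.0, -0.1, -2.7]
opening: 0.327
time_s: 13.82
eef_pos: [0.4826, -0.3027, 0.1835]
eef_rot: [0.499, -0.499, 0.501, -0.501]
wrist_force: [-0.1, -0.2, -3.1]
opening: 0.327
time_s: 13.98
eef_pos: [0.4838, -0.3001, 0.1839]
eef_rot: [0.5, -0.5, 0.501, -0.5]
wrist_force: [0.4, 1.1, -2.5]
opening: 0.321
t 13.9833 pos mm [ 483.82 -300.13  183.89] F [ 0.39  1.14 -2.45] open 0.321 q [-0.76  0.22  1.67  0.    1.26  0.81]
tool xyz mm to go [ 4.93 61.89  0.21] yawerr -0.03748926609949638
```

View pics/s4a.png

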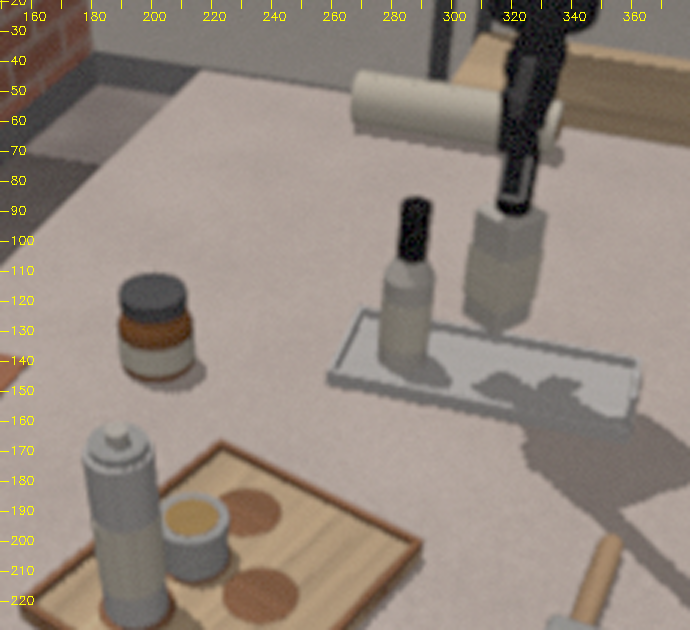

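The side view shows the square bottle hanging upright over the middle of the tray, with the two painted rounds now bare. I'll lower it.

```bash
python3 -m jog '[[4.5,8,0,0,0,0,1],[0,10,0,0,0,0,1],[0,10,0,0,0,0,1],[0,12,0,0,0,0,1],[0,10,0,0,0,0,1],[0,6,0,0,0,0,1],[0,2,0,0,0,0,1],[0,0,0,0,0,0,1]]'; python3 -m jog '[[0,1,0,0,0,0,1],[0,0,0,0,0,0,1],[0,0,0,0,0,0,1]]'; python3 w.py 484 -305 122;python3 -m jog '[[0,1,0,0,0,0,1],[0,0,0,0,0,0,1],[0,0,0,0,0,0,1]]';
```

```text
time_s: 14.75
eef_pos: [0.4834, -0.3053, 0.1252]
eef_rot: [0.5, -0.5, 0.501, -0.5]
wrist_force: [-0.8, 0.1, -2.9]
opening: 0.322
time_s: 15.0
eef_pos: [0.4842, -0.306, 0.1259]
eef_rot: [-0.5, 0.5, -0.5, 0.501]
wrist_force: [-0.0, 1.0, -2.8]
opening: 0.32
t 15.0 pos mm [ 484.16 -306.01  125.94] F [-0.03  1.03 -2.84] open 0.32 q [-0.77  0.29  1.7   0.    1.15  0.8 ]
tool xyz mm to go [-1.01  3.94 -0.16] yawerr -0.0708410146675156
time_s: 15.25
eef_pos: [0.4839, -0.3057, 0.1245]
eef_rot: [-0.5, 0.5, -0.5, 0.5]
wrist_force: [0.3, 0.2, -2.8]
opening: 0.322
```

```bash
python3 -m jog '[[0,1,0,0,0,0,1],[0,0.7,0,0,0,0,1],[0,0,0,0,0,0,1],[0,0,0,0,0,0,1]]'; python3 -m jog '[[0,0.7,0,0,0,0,1],[0,0,0,0,0,0,1],[0,0,0,0,0,0,1]]';python3 -m jog '[[0,0.5,0,0,0,0,1],[0,0,0,0,0,0,1],[0,0,0,0,0,0,1]]'
```

```text
time_s: 15.58
eef_pos: [0.4838, -0.3056, 0.1225]
eef_rot: [0.5, -0.5, 0.5, -0.5]
wrist_force: [0.2, 0.0, -2.7]
opening: 0.324
time_s: 15.83
eef_pos: [0.4838, -0.3057, 0.1218]
eef_rot: [0.5, -0.5, 0.5, -0.5]
wrist_force: [-0.5, -0.3, -2.6]
opening: 0.322
time_s: 16.08
eef_pos: [0.484, -0.3058, 0.1217]
eef_rot: [-0.5, 0.5, -0.5, 0.5]
wrist_force: [-0.6, -0.0, 0.3]
opening: 0.325
```

```bash
python3 -m jog '[[0,0.2,0,0,0,0,1],[0,0,0,0,0,0,0.35],[0,0,0,0,0,0,0.3],[0,0,0,0,0,0,0.2],[0,0,0,0,0,0,0],[0,0,0,0,0,0,-0.5],[0,0,0,0,0,0,-1],[0,0,0,0,0,0,-1]]'; python3 -m jog '[[0,-8,0,0,0,0,-1],[0,-20,0,0,0,0,-1],[0,-25,0,0,0,0,-1],[0,-25,0,0,0,0,-1],[0,-20,0,0,0,0,-1],[0,-12,0,0,0,0,-1],[0,0,0,0,0,0,-1],[0,0,0,0,0,0,-1]]'; python3 w.py 653 48.8 230
```

```text
time_s: 16.75
eef_pos: [0.4838, -0.3057, 0.1212]
eef_rot: [-0.5, 0.5, -0.5, 0.5]
wrist_force: [0.3, -0.4, 0.2]
opening: 0.903
time_s: 17.42
eef_pos: [0.4839, -0.3057, 0.2315]
eef_rot: [-0.5, 0.5, -0.5, 0.501]
wrist_force: [-0.6, -0.1, -0.1]
opening: 1.002
t 17.4167 pos mm [ 483.94 -305.74  231.45] F [-0.63 -0.1  -0.14] open 1.002 q [-0.77  0.17  1.61  0.    1.35  0.8 ]
tool xyz mm to go [-354.74    1.33  168.65] yawerr -0.06640934787440911
```

```bash
python3 -m jog '[[-18,0,8,0,0,0,-1],[-26,0,13,0,0,0,-1],[-30,0,14,0,0,0,-1],[-30,0,14,0,0,0,-1],[-30,0,14,0,0,0,-1],[-30,0,14,0,0,0,-1],[-30,0,14,0,0,0,-1],[-30,0,14,0,0,0,-1]]'; python3 -m jog '[[-30,0,14,0,0,0,-1],[-30,0,14,0,0,0,-1],[-30,0,14,0,0,0,-1],[-24,0,14,0,0,0,-1],[-14,0,7,0,0,0,-1],[0,0,0,0,0,0,-1],[0,0,0,0,0,0,-1],[0,0,0,0,0,0,-1]]'; python3 w.py 653 48.8 113
python3 - <<'E'
from h import *
from bench import camera
for n in M: cv2.imwrite(f"pics/{n}5.png",camera(n))
crop("pics/side5.png","pics/s5a.png",150,20,230,210,3); 
E
```

```text
time_s: 18.08
eef_pos: [0.5884, -0.0799, 0.2288]
eef_rot: [0.499, -0.5, 0.502, -0.499]
wrist_force: [1.0, -0.2, -0.3]
opening: 1.001
time_s: 18.75
eef_pos: [0.6515, 0.0451, 0.2301]
eef_rot: [0.499, -0.5, 0.501, -0.5]
wrist_force: [0.3, -0.3, 0.1]
opening: 1.001
t 18.75 pos mm [651.45  45.11 230.06] F [ 0.31 -0.34  0.13] open 1.001 q [-0.11  0.35  1.4  -0.    1.39  1.46]
tool xyz mm to go [ -3.74 117.06   1.78] yawerr -0.10380342449351805
```

View pics/s5a.png

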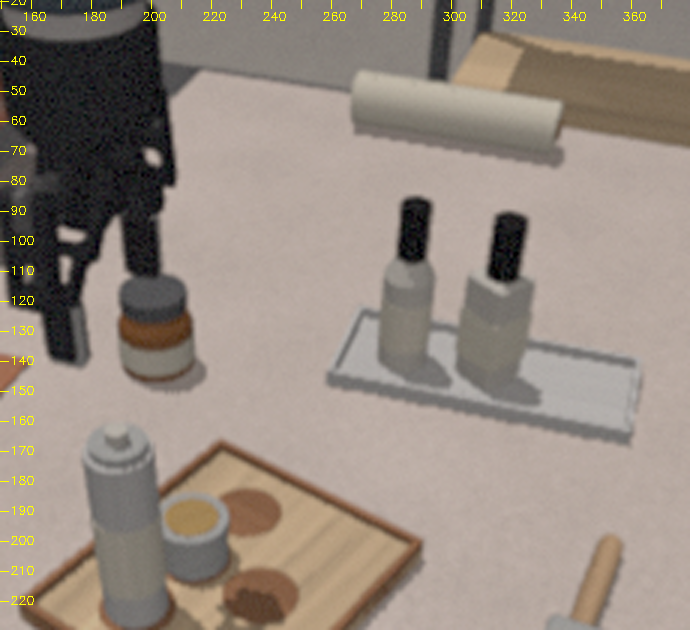

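Both bottles stand upright in the tray. The can's top at (188,165) lies between the fingers, so I'll descend.

```bash
python3 -m jog '[[-3.5,15,1.8,0,0,0,-1],[0,20,0,0,0,0,-1],[0,20,0,0,0,0,-1],[0,20,0,0,0,0,-1],[0,18,0,0,0,0,-1],[0,14,0,0,0,0,-1],[0,8,0,0,0,0,-1],[0,0,0,0,0,0,-1]]'; python3 -m jog '[[0,0,0,0,0,0,-0.5],[0,0,0,0,0,0,-0.3]]'; python3 w.py 653 48.8 113; python3 -m jog '[[0,0,0,0,0,0,-0.2],[0,0,0,0,0,0,0],[0,0,0,0,0,0,0.2],[0,0,0,0,0,0,1],[0,0,0,0,0,0,1],[0,0,0,0,0,0,1],[0,0,0,0,0,0,1]]';python3 w.py 653 48.8 113
```

```text
time_s: 19.52
eef_pos: [0.6527, 0.049, 0.1141]
eef_rot: [0.499, -0.5, 0.501, -0.5]
wrist_force: [0.4, 0.5, -0.3]
opening: 1.004
time_s: 19.68
eef_pos: [0.655, 0.0493, 0.1176]
eef_rot: [-0.5, 0.499, -0.5, 0.501]
wrist_force: [-0.4, -0.4, 0.0]
opening: 0.75
t 19.6833 pos mm [654.97  49.32 117.62] F [-0.41 -0.43  0.05] open 0.75 q [-0.11  0.47  1.48 -0.    1.19  1.47]
tool xyz mm to go [ 0.52  4.61 -1.98] yawerr -0.08269500581286854
time_s: 20.27
eef_pos: [0.6551, 0.0495, 0.1179]
eef_rot: [-0.5, 0.499, -0.499, 0.501]
wrist_force: [-0.5, -0.1, 5.9]
opening: 0.502
t 20.2667 pos mm [655.15  49.52 117.87] F [-0.46 -0.05  5.95] open 0.502 q [-0.1   0.47  1.48 -0.    1.19  1.47]
tool xyz mm to go [ 0.72  4.86 -2.16] yawerr -0.06422624079142582
```

```bash
python3 -m jog '[[0,-2,0,0,0,0,1],[0,-5,0,0,0,0,1],[0,-10,0,0,0,0,1],[0,-14,0,0,0,0,1],[0,-14,0,0,0,0,1],[0,-14,0,0,0,0,1],[0,-8,0,0,0,0,1],[0,0,0,0,0,0,1]]';python3 w.py 430 -150 184;  python3 -m jog '[[5,0,-6,0,0,0,1],[10,0,-12,0,0,0,1],[15,0,-17,0,0,0,1],[18,0,-20,0,0,0,1],[18,0,-20,0,0,0,1],[18,0,-20,0,0,0,1],[18,0,-20,0,0,0,1],[18,0,-20,0,0,0,1]]'; python3 -m jog '[[18,0,-20,0,0,0,1],[18,0,-20,0,0,0,1],[18,0,-20,0,0,0,1],[16,0,-18,0,0,0,1],[12,0,-10,0,0,0,1],[10,0,-2,0,0,0,1],[0,0,0,0,0,0,1],[0,0,0,0,0,0,1]]';python3 w.py 409 -307 184
python3 - <<'E'
from h import *
from bench import camera
for n in M: cv2.imwrite(f"pics/{n}6.png",camera(n))
crop("pics/side6.png","pics/s6a.png",150,20,330,210,2); 
E
```

```text
time_s: 20.93
eef_pos: [0.6559, 0.0495, 0.1871]
eef_rot: [-0.501, 0.498, -0.499, 0.502]
wrist_force: [0.6, 0.2, -2.0]
opening: 0.5
t 20.9333 pos mm [655.9   49.5  187.11] F [ 0.58  0.18 -1.96] open 0.5 q [-0.1   0.4   1.43  0.    1.31  1.47]
tool xyz mm to go [ 199.76    1.93 -225.68] yawerr -0.06552968191125841
time_s: 21.6
eef_pos: [0.5166, -0.0708, 0.182]
eef_rot: [0.499, -0.5, 0.501, -0.5]
wrist_force: [0.7, -1.3, -2.2]
opening: 0.503
time_s: 22.27
eef_pos: [0.4288, -0.1622, 0.1829]
eef_rot: [0.499, -0.499, 0.501, -0.501]
wrist_force: [0.3, 0.6, -2.1]
opening: 0.499
t 22.2667 pos mm [ 428.82 -162.24  182.93] F [ 0.26  0.58 -2.08] open 0.499 q [-0.62 -0.03  1.94  0.    1.24  0.95]
tool xyz mm to go [144.81  -1.14 -19.45] yawerr -0.14982295174942475
```

View pics/s6a.png

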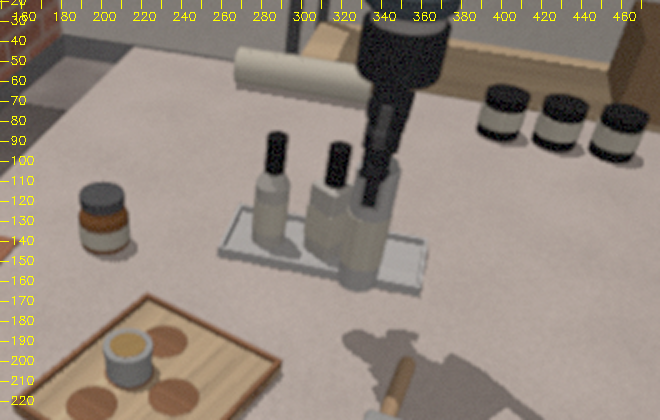

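The can hangs upright on its way to the front slot, well clear of the bottles.

```bash
python3 -m jog '[[8,0,-4,0,0,0,1],[16,0,-6,0,0,0,1],[22,0,-6,0,0,0,1],[25,0,-3,0,0,0,1],[25,0,0,0,0,0,1],[22,0,0,0,0,0,1],[16,0,0,0,0,0,1],[9,0,0,0,0,0,1]]'; python3 -m jog '[[2,0,0,0,0,0,1],[0,0,0,0,0,0,1],[0,0,0,0,0,0,1]]';python3 w.py 409 -307 111; python3 -m jog '[[0,8,0,0,0,0,1],[0,12,0,0,0,0,1],[0,12,0,0,0,0,1],[0,12,0,0,0,0,1],[0,12,0,0,0,0,1],[0,8,0,0,0,0,1],[0,4,0,0,0,0,1],[0,0,0,0,0,0,1]]'; python3 -m jog '[[0,0,0,0,0,0,1],[0,0,0,0,0,0,1]]';python3 w.py 409 -307 111
```

```text
time_s: 23.03
eef_pos: [0.4097, -0.3068, 0.1831]
eef_rot: [-0.499, 0.5, -0.5, 0.501]
wrist_force: [0.5, -0.1, -2.6]
opening: 0.499
time_s: 23.28
eef_pos: [0.4096, -0.306, 0.1829]
eef_rot: [0.5, -0.5, 0.501, -0.5]
wrist_force: [-0.2, 0.4, -1.8]
opening: 0.498
t 23.2833 pos mm [ 409.63 -305.97  182.88] F [-0.24  0.37 -1.76] open 0.498 q [-0.87  0.09  1.81  0.    1.24  0.7 ]
tool xyz mm to go [ 1.11 71.88 -0.59] yawerr -0.02777177352344354
time_s: 23.95
eef_pos: [0.4092, -0.306, 0.1141]
eef_rot: [0.5, -0.5, 0.501, -0.499]
wrist_force: [-0.1, -0.0, -3.0]
opening: 0.501
time_s: 24.12
eef_pos: [0.41, -0.3074, 0.1159]
eef_rot: [-0.5, 0.5, -0.5, 0.501]
wrist_force: [-0.4, -0.3, -2.0]
opening: 0.502
t 24.1167 pos mm [ 410.04 -307.39  115.89] F [-0.44 -0.31 -1.99] open 0.502 q [-0.88  0.18  1.86 -0.    1.1   0.7 ]
tool xyz mm to go [-0.39  4.89 -1.04] yawerr -0.05772122699860644
```

```bash
python3 -m jog '[[0,1.2,0,0,0,0,1],[0,1,0,0,0,0,1],[0,1,0,0,0,0,1],[0,0,0,0,0,0,1],[0,0,0,0,0,0,1]]'; for i in 1; do python3 -m jog '[[0,0.8,0,0,0,0,1],[0,0,0,0,0,0,1],[0,0,0,0,0,0,1]]';python3 -m jog '[[0,0.6,0,0,0,0,1],[0,0,0,0,0,0,1],[0,0,0,0,0,0,1]]'; done
```

```text
time_s: 24.53
eef_pos: [0.4096, -0.307, 0.112]
eef_rot: [0.5, -0.5, 0.5, -0.5]
wrist_force: [-0.1, 0.4, -2.1]
opening: 0.502
time_s: 24.78
eef_pos: [0.4096, -0.3071, 0.1111]
eef_rot: [0.5, -0.5, 0.5, -0.5]
wrist_force: [-0.3, 0.2, -2.0]
opening: 0.501
time_s: 25.03
eef_pos: [0.4097, -0.3072, 0.1109]
eef_rot: [-0.5, 0.5, -0.5, 0.5]
wrist_force: [-1.3, 0.4, 2.1]
opening: 0.502
```

```bash
python3 -m jog '[[0,0,0,0,0,0,0],[0,0,0,0,0,0,-0.05],[0,0,0,0,0,0,-0.15],[0,0,0,0,0,0,-0.4],[0,0,0,0,0,0,-0.8],[0,0,0,0,0,0,-1],[0,0,0,0,0,0,-1],[0,0,0,0,0,0,-1]]'; python3 -m jog '[[0,-8,0,0,0,0,-1],[0,-20,0,0,0,0,-1],[0,-25,0,0,0,0,-1],[0,-25,0,0,0,0,-1],[0,-22,0,0,0,0,-1],[0,-12,0,0,0,0,-1],[0,0,0,0,0,0,-1],[0,0,0,0,0,0,-1]]'; python3 w.py 635 -8.5 180
python3 - <<'E'
from h import *
from bench import camera
for n in M: cv2.imwrite(f"pics/{n}7.png",camera(n))
crop("pics/side7.png","pics/s7a.png",150,80,230,180,3); crop("pics/top7.png","pics/t7a.png",190,135,120,100,5)
I={n:cv2.imread(f"pics/{n}7.png") for n in M}
c={}
for n,roi in(("side",(200,180,226,205)),("top",(240,160,265,186))):
    x0,y0,x1,y1=roi;h=cv2.cvtColor(I[n],cv2.COLOR_BGR2HSV);m=np.zeros(h.shape[:2],np.uint8);m[y0:y1,x0:x1]=(h[y0:y1,x0:x1,1]>(100 if n=="side" else 98))
    _,l,s,ce=cv2.connectedComponentsWithStats(m);i=1+np.argmax(s[1:,4]);c[n]=ce[i];print(n,s[i],ce[i])
print("gold",tri(c["side"],c["top"]))
E
```

```text
time_s: 25.7
eef_pos: [0.4096, -0.3071, 0.1106]
eef_rot: [-0.5, 0.5, -0.5, 0.5]
wrist_force: [-0.4, 0.0, -0.5]
opening: 0.997
time_s: 26.37
eef_pos: [0.4097, -0.3072, 0.2227]
eef_rot: [-0.5, 0.5, -0.5, 0.501]
wrist_force: [-0.1, -0.0, -0.5]
opening: 1.004
t 26.3667 pos mm [ 409.69 -307.15  222.75] F [-0.11 -0.01 -0.47] open 1.004 q [-0.88  0.05  1.77  0.    1.32  0.7 ]
tool xyz mm to go [-298.96   42.67  224.92] yawerr -0.06977488184657221
side [205 187  18  12 161] [213.40993789 192.        ]
top [245 166  14  14 164] [251.43292683 172.55487805]
gold (array([ 0.63586291, -0.00838251,  0.04763152]), [0.0002738116194255536, 0.0002738116194253615])
```

View pics/s7a.png

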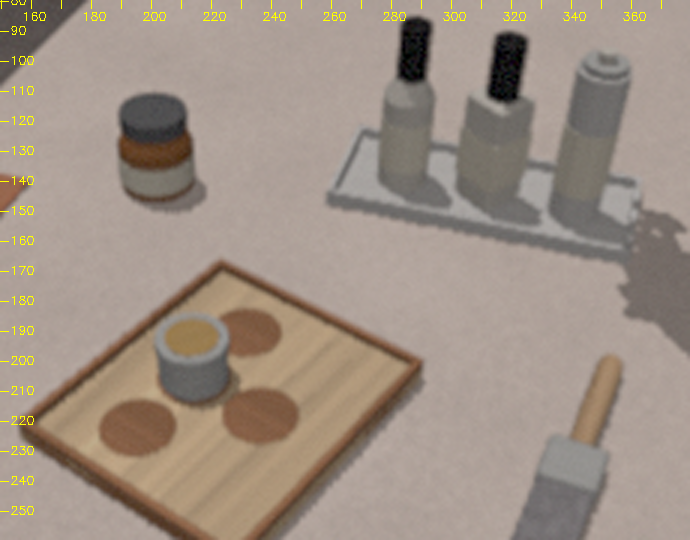

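View pics/t7a.png

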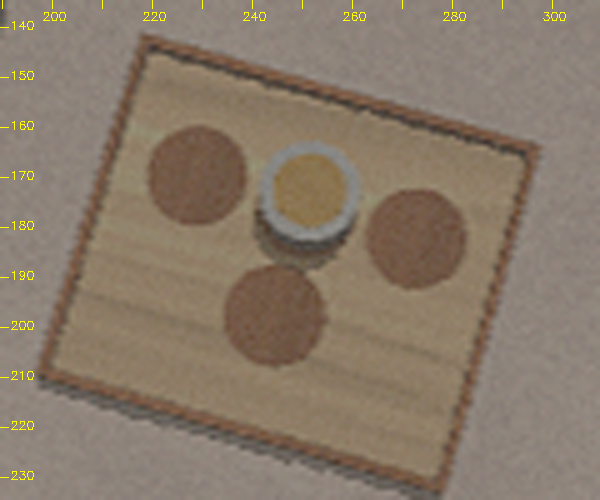

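The side view shows all three containers upright in the tray, with their caps or tops at (288,85), (320,95) and (352,98). The tin's lid disc is at (213,192), it hasn't moved, and nothing stands beside it now. Next is the tin.

```bash
python3 - <<'E'
from h import *
np.set_printoptions(precision=4,suppress=True)
I=cv2.imread("pics/top7.png")
for u in((228.8,169.8),(272.5,182),(244.3,197.5)): print(plane("top",u,.012))
h=cv2.cvtColor(I,cv2.COLOR_BGR2HSV);m=np.zeros(h.shape[:2],np.uint8);m[205:275,100:170]=h[205:275,100:170,1]>85
m=cv2.morphologyEx(m,cv2.MORPH_CLOSE,np.ones((7,7)));m=cv2.morphologyEx(m,cv2.MORPH_OPEN,np.ones((3,3)))
k=max(cv2.findContours(m,0,2)[0],key=cv2.contourArea);e=cv2.fitEllipse(k);print(e,cv2.boundingRect(k),plane("top",e[0],.005))
E
crop() { :; }; python3 -m jog '[[-18,0,13,0,0,0,-1],[-26,0,20,0,0,0,-1],[-30,0,22,0,0,0,-1],[-30,0,22,0,0,0,-1],[-30,0,22,0,0,0,-1],[-30,0,22,0,0,0,-1],[-30,0,22,0,0,0,-1],[-30,0,22,0,0,0,-1]]'; python3 -m jog '[[-30,0,22,0,0,0,-1],[-26,10,20,0,0,0,-1],[-18,20,14,0,0,0,-1],[-1,20,3,0,0,0,-1],[0,0,0,0,0,0,-1],[0,0,0,0,0,0,-1],[0,0,0,0,0,0,-1],[0,0,0,0,0,0,-1]]'; python3 w.py 635.5 -8.5 17
```

```text
[0.6518 0.051  0.012 ]
[ 0.6164 -0.0632  0.012 ]
[0.5771 0.0117 0.012 ]
((134.37771606445312, 239.27867126464844), (37.011966705322266, 38.84934616088867), 44.3183708190918) (115, 220, 39, 39) [0.4764 0.2966 0.005 ]
time_s: 27.13
eef_pos: [0.5747, -0.0812, 0.2204]
eef_rot: [0.499, -0.5, 0.501, -0.499]
wrist_force: [0.7, -0.6, 1.3]
opening: 1.001
time_s: 27.8
eef_pos: [0.6342, -0.0093, 0.1737]
eef_rot: [-0.5, 0.499, -0.5, 0.501]
wrist_force: [0.3, -0.4, 0.1]
opening: 1.002
t 27.8 pos mm [634.24  -9.31 173.74] F [ 0.31 -0.38  0.13] open 1.002 q [-0.2   0.36  1.5  -0.    1.28  1.37]
tool xyz mm to go [ -0.88 156.74   1.04] yawerr -0.13603336500989124
```

```bash
python3 -m jog '[[-0.8,15,1,0,0,0,-1],[0,25,0,0,0,0,-1],[0,25,0,0,0,0,-1],[0,25,0,0,0,0,-1],[0,20,0,0,0,0,-1],[0,15,0,0,0,0,-1],[0,8,0,0,0,0,-1],[0,5,0,0,0,0,-1]]'; python3 -m jog '[[0,3,0,0,0,0,-1],[0,3,0,0,0,0,-1],[0,0,0,0,0,0,-1],[0,0,0,0,0,0,-1],[0,0,0,0,0,0,-1]]'; python3 w.py 635.5 -8.5 17
```

```text
time_s: 28.47
eef_pos: [0.6349, -0.0083, 0.0346]
eef_rot: [-0.499, 0.499, -0.501, 0.501]
wrist_force: [0.2, 0.5, -0.3]
opening: 0.996
time_s: 28.88
eef_pos: [0.6356, -0.0076, 0.0294]
eef_rot: [-0.5, 0.499, -0.5, 0.501]
wrist_force: [-0.4, 0.5, 0.6]
opening: 1.001
t 28.8833 pos mm [635.56  -7.63  29.44] F [-0.38  0.45  0.58] open 1.001 q [-0.2   0.55  1.57  0.    1.03  1.37]
tool xyz mm to go [ 0.87 12.44 -0.07] yawerr -0.06684349554473257
```

```bash
python3 -m jog '[[0.4,4,0,0,0,0,-1],[0,3,0,0,0,0,-1],[0,1,0,0,0,0,-1],[0,0,0,0,0,0,-1],[0,0,0,0,0,0,-1]]'; python3 w.py 635.5 -8.5 21;python3 - <<'E'
from h import *
from bench import camera
for n in M: cv2.imwrite(f"pics/{n}8.png",camera(n))
crop("pics/side8.png","pics/s8a.png",150,120,150,140,4)
E
```

```text
time_s: 29.3
eef_pos: [0.6348, -0.0079, 0.0203]
eef_rot: [0.5, -0.5, 0.5, -0.5]
wrist_force: [0.1, 0.2, 0.2]
opening: 1.0
t 29.3 pos mm [634.79  -7.89  20.32] F [0.07 0.21 0.19] open 1.0 q [-0.2   0.56  1.57 -0.    1.01  1.37]
tool xyz mm to go [ 0.61 -0.68  0.71] yawerr -0.0671542199538322
```

View pics/s8a.png

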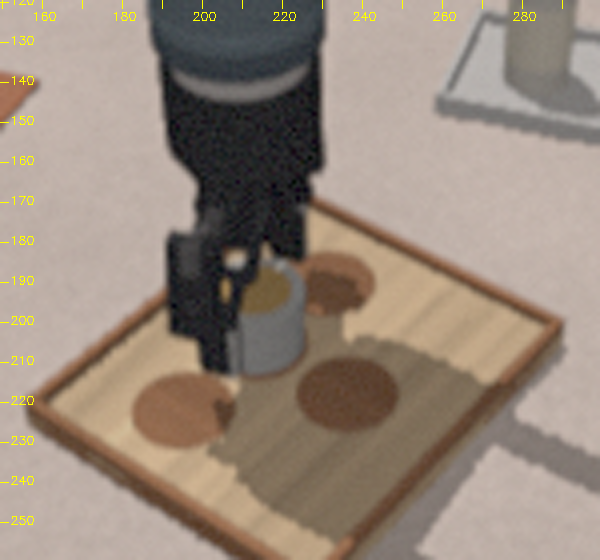

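```bash
python3 - <<'E'
from h import *
for z in (.015,.02,.025,.03,.035): print(z,proj("side",(.635,.037,z)),proj("side",(.635,.047,z)))
E
```

```text
0.015 [206.18654249 217.83294965] [204.23928739 221.22389819]
0.02 [206.03963677 216.18383335] [204.08202532 219.57580854]
0.025 [205.89145841 214.51964162] [203.92338556 217.91250361]
0.03 [205.74199156 212.8401749 ] [203.76335076 216.23377983]
0.035 [205.59122012 211.14523027] [203.60190325 214.53943015]
```

The near finger's tip shows at (204,213), about 10 mm above the nominal TCP, so the TCP is defined with the fingers shut and I can go a bit lower before closing.

```bash
python3 -m jog '[[0.5,2,0.5,0,0,0,-1],[0,2,0,0,0,0,-1],[0,0,0,0,0,0,-0.4],[0,0,0,0,0,0,-0.2],[0,0,0,0,0,0,-0.2],[0,0,0,0,0,0,0],[0,0,0,0,0,0,1],[0,0,0,0,0,0,1]]';python3 -m jog '[[0,0,0,0,0,0,1],[0,0,0,0,0,0,1],[0,0,0,0,0,0,1]]'; python3 w.py 635.5 -8.5 17; python3 -m jog '[[0,-2,0,0,0,0,1],[0,-4,0,0,0,0,1],[0,-8,0,0,0,0,1],[0,-14,0,0,0,0,1],[0,-14,0,0,0,0,1],[0,-14,0,0,0,0,1],[0,-8,0,0,0,0,1],[0,0,0,0,0,0,1]]'; python3 w.py 476.5 297 80
python3 - <<'E'
from h import *
from bench import camera
for n in M: cv2.imwrite(f"pics/{n}9.png",camera(n))
crop("pics/side9.png","pics/s9a.png",150,100,150,140,4)
E
```

```text
time_s: 30.07
eef_pos: [0.6358, -0.0085, 0.0169]
eef_rot: [-0.5, 0.5, -0.5, 0.501]
wrist_force: [1.4, 0.1, 2.2]
opening: 0.583
time_s: 30.32
eef_pos: [0.6358, -0.0085, 0.0169]
eef_rot: [-0.5, 0.5, -0.5, 0.5]
wrist_force: [0.1, 0.5, 3.6]
opening: 0.582
t 30.3167 pos mm [635.81  -8.47  16.94] F [0.12 0.49 3.61] open 0.582 q [-0.2   0.57  1.57  0.    1.01  1.37]
tool xyz mm to go [ 0.03 -0.06 -0.31] yawerr -0.06862939327413946
time_s: 30.98
eef_pos: [0.6377, -0.0088, 0.0844]
eef_rot: [-0.501, 0.499, -0.499, 0.502]
wrist_force: [0.7, 0.2, -0.5]
opening: 0.579
t 30.9833 pos mm [637.72  -8.84  84.43] F [ 0.68  0.17 -0.49] open 0.579 q [-0.2   0.47  1.55  0.    1.12  1.37]
tool xyz mm to go [-305.67    3.13 -161.58] yawerr -0.06271083084975132
```

View pics/s9a.png

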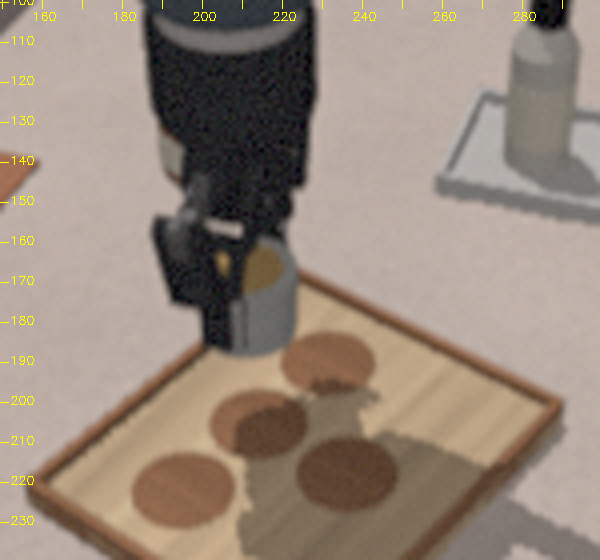

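The tin is lifted level. I'll carry it to the mat.

```bash
python3 - <<'E'
from h import *
from scipy.optimize import least_squares
I=cv2.imread("pics/side0.png");h=cv2.cvtColor(I,cv2.COLOR_BGR2HSV);m=np.zeros(h.shape[:2],np.uint8);m[330:,190:280]=h[330:,190:280,1]>85
m=cv2.morphologyEx(m,cv2.MORPH_CLOSE,np.ones((7,7)));m=cv2.morphologyEx(m,cv2.MORPH_OPEN,np.ones((3,3)))
k=max(cv2.findContours(m,0,1)[0],key=cv2.contourArea)[:,0]; k=k[(k[:,1]<375)]
P=np.array([plane("side",u,.005)[:2] for u in k.astype(float)])
r=least_squares(lambda p:np.hypot(P[:,0]-p[0],P[:,1]-p[1])-p[2],[.476,.297,.05],loss="soft_l1",f_scale=.001);print(r.x)
E
python3 -m jog '[[-10,0,-5,0,0,0,1],[-18,0,-10,0,0,0,1],[-24,0,-13,0,0,0,1],[-26,0,-14,0,0,0,1],[-26,0,-14,0,0,0,1],[-26,0,-14,0,0,0,1],[-26,0,-14,0,0,0,1],[-26,0,-14,0,0,0,1]]'; python3 -m jog '[[-26,0,-14,0,0,0,1],[-26,0,-14,0,0,0,1],[-26,0,-14,0,0,0,1],[-22,0,-11,0,0,0,1],[-16,0,-8,0,0,0,1],[-8,0,-3,0,0,0,1],[0,0,0,0,0,0,1],[0,0,0,0,0,0,1]]'; python3 w.py 476.5 297 80
```

```text
[0.47747327 0.29899071 0.0483183 ]
time_s: 31.75
eef_pos: [0.5354, 0.1753, 0.0794]
eef_rot: [0.499, -0.5, 0.501, -0.5]
wrist_force: [1.1, -0.4, -1.4]
opening: 0.579
time_s: 32.42
eef_pos: [0.4734, 0.2977, 0.0801]
eef_rot: [-0.5, 0.5, -0.5, 0.5]
wrist_force: [-0.0, -0.0, -1.1]
opening: 0.582
t 32.4167 pos mm [473.4  297.67  80.09] F [-0.04 -0.03 -1.13] open 0.582 q [ 0.35  0.33  1.76 -0.    1.05  1.92]
tool xyz mm to go [0.67 0.09 3.1 ] yawerr -0.002696905475391718
```

```bash
python3 -m jog '[[0,8,3.5,0,0,0,1],[0,12,0,0,0,0,1],[0,14,0,0,0,0,1],[0,14,0,0,0,0,1],[0,8,0,0,0,0,1],[0,5,0,0,0,0,1],[0,3,0,0,0,0,1],[0,0,0,0,0,0,1]]'; python3 -m jog '[[0,0,0,0,0,0,1],[0,0,0,0,0,0,1]]'; python3 w.py 477 297.8 10;python3 - <<'E'
from h import *
from bench import camera
for n in M: cv2.imwrite(f"pics/{n}10.png",camera(n))
crop("pics/side10.png","pics/s10a.png",170,254,130,130,4)
E
```

```text
time_s: 33.08
eef_pos: [0.4772, 0.2973, 0.0158]
eef_rot: [0.499, -0.5, 0.501, -0.5]
wrist_force: [-1.0, -0.9, -0.6]
opening: 0.58
time_s: 33.25
eef_pos: [0.478, 0.2979, 0.0173]
eef_rot: [-0.5, 0.499, -0.5, 0.501]
wrist_force: [-0.5, -0.5, -1.2]
opening: 0.58
t 33.25 pos mm [477.98 297.95  17.28] F [-0.5  -0.47 -1.16] open 0.58 q [ 0.35  0.44  1.77 -0.    0.94  1.92]
tool xyz mm to go [ 0.15  7.28 -0.99] yawerr -0.0685335459327566
```

View pics/s10a.png

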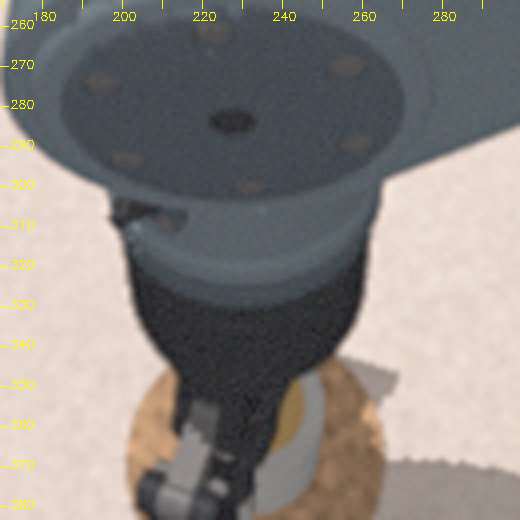

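The tin hangs over the mat, which the picture shows around (232,368). I'll finish the descent in small steps.

```bash
python3 -m jog '[[0,2,-0.6,0,0,0,1],[0,1.5,0,0,0,0,1],[0,1.5,0,0,0,0,1],[0,0,0,0,0,0,1],[0,0,0,0,0,0,1]]'; python3 -m jog '[[0,1,0,0,0,0,1],[0,0,0,0,0,0,1],[0,0,0,0,0,0,1]]';python3 -m jog '[[0,0.8,0,0,0,0,1],[0,0,0,0,0,0,1],[0,0,0,0,0,0,1]]';python3 -m jog '[[0,0.5,0,0,0,0,1],[0,0,0,0,0,0,1],[0,0,0,0,0,0,1]]'
```

```text
time_s: 33.77
eef_pos: [0.4766, 0.2977, 0.0114]
eef_rot: [0.5, -0.5, 0.5, -0.5]
wrist_force: [0.6, 0.2, -0.9]
opening: 0.581
time_s: 34.02
eef_pos: [0.4767, 0.2977, 0.0105]
eef_rot: [0.5, -0.5, 0.5, -0.5]
wrist_force: [0.3, -0.4, -1.9]
opening: 0.582
time_s: 34.27
eef_pos: [0.4769, 0.2978, 0.0099]
eef_rot: [-0.5, 0.5, -0.5, 0.5]
wrist_force: [-0.8, 0.1, -0.7]
opening: 0.583
time_s: 34.52
eef_pos: [0.4769, 0.2978, 0.0099]
eef_rot: [-0.5, 0.5, -0.5, 0.5]
wrist_force: [-2.1, -0.3, 4.9]
opening: 0.579
```

Contact. I'll release gradually, lift and check.

```bash
python3 -m jog '[[0,0,0,0,0,0,-0.16],[0,0,0,0,0,0,-0.2],[0,0,0,0,0,0,-0.3],[0,0,0,0,0,0,-0.5],[0,0,0,0,0,0,-0.8],[0,0,0,0,0,0,-1],[0,0,0,0,0,0,-1],[0,0,0,0,0,0,-1]]'; python3 -m jog '[[0,-8,0,0,0,0,-1],[0,-20,0,0,0,0,-1],[0,-30,0,0,0,0,-1],[0,-35,0,0,0,0,-1],[0,-35,0,0,0,0,-1],[0,-35,0,0,0,0,-1],[0,-30,0,0,0,0,-1],[0,-20,0,0,0,0,-1]]'; python3 w.py 409.7 -307.2 223
```

```text
time_s: 35.18
eef_pos: [0.4767, 0.2978, 0.0092]
eef_rot: [0.5, -0.5, 0.5, -0.5]
wrist_force: [-0.2, 0.5, 0.2]
opening: 1.003
time_s: 35.85
eef_pos: [0.4779, 0.2982, 0.227]
eef_rot: [0.501, -0.498, 0.499, -0.501]
wrist_force: [-0.4, 0.4, -0.7]
opening: 0.999
t 35.85 pos mm [477.86 298.24 226.99] F [-0.36  0.36 -0.72] open 0.999 q [0.35 0.15 1.65 0.   1.34 1.92]
tool xyz mm to go [605.52   2.54 -67.54] yawerr -0.060341338351691115
```

```bash
python3 -m jog '[[18,0,-3,0,0,0,-1],[30,0,-4,0,0,0,-1],[36,0,-4,0,0,0,-1],[36,0,-4,0,0,0,-1],[36,0,-4,0,0,0,-1],[36,0,-4,0,0,0,-1],[36,0,-4,0,0,0,-1],[36,0,-4,0,0,0,-1]]'; python3 -m jog '[[36,0,-4,0,0,0,-1],[36,0,-4,0,0,0,-1],[36,0,-4,0,0,0,-1],[36,0,-4,0,0,0,-1],[36,0,-4,0,0,0,-1],[36,0,-4,0,0,0,-1],[36,0,-4,0,0,0,-1],[30,0,-4,0,0,0,-1]]';python3 -m jog '[[18,0,-3,0,0,0,-1],[6,0,-1,0,0,0,-1],[0,0,0,0,0,0,-1],[0,0,0,0,0,0,-1],[0,0,0,0,0,0,-1]]'; python3 w.py 409.7 -307.2 111
python3 - <<'E'
from h import *
from bench import camera
for n in M: cv2.imwrite(f"pics/{n}11.png",camera(n))
im=cv2.imread("pics/side11.png");crop("pics/side11.png","pics/s11a.png",150,40,250,344,2);crop("pics/top11.png","pics/t11a.png",100,130,100,140,4)
E
```

```text
time_s: 36.52
eef_pos: [0.4449, 0.0323, 0.223]
eef_rot: [-0.5, 0.5, -0.5, 0.501]
wrist_force: [-0.0, -1.1, -0.8]
opening: 1.002
time_s: 37.18
eef_pos: [0.4125, -0.2506, 0.2231]
eef_rot: [-0.499, 0.5, -0.5, 0.501]
wrist_force: [0.1, -0.0, 0.7]
opening: 0.999
time_s: 37.6
eef_pos: [0.4092, -0.2709, 0.2223]
eef_rot: [0.5, -0.5, 0.5, -0.5]
wrist_force: [-0.1, -0.0, 0.6]
opening: 0.998
t 37.6 pos mm [ 409.23 -270.86  222.35] F [-0.12 -0.04  0.6 ] open 0.998 q [-0.83 -0.    1.82  0.    1.32  0.74]
tool xyz mm to go [ 36.4  111.33   0.47] yawerr -0.005423763521102351
```

View pics/s11a.png

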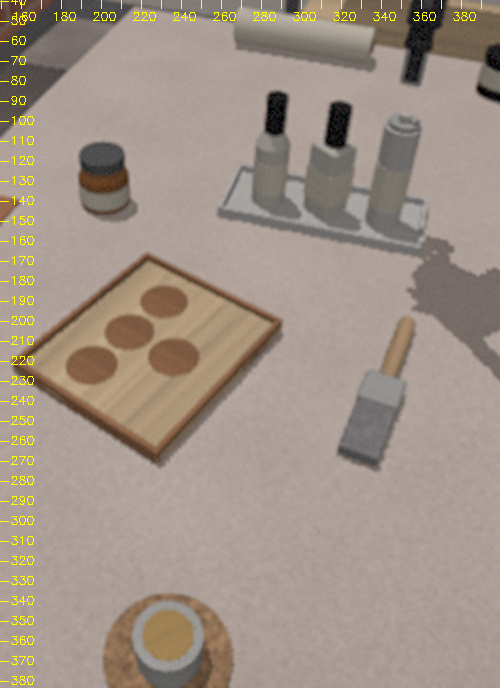

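View pics/t11a.png

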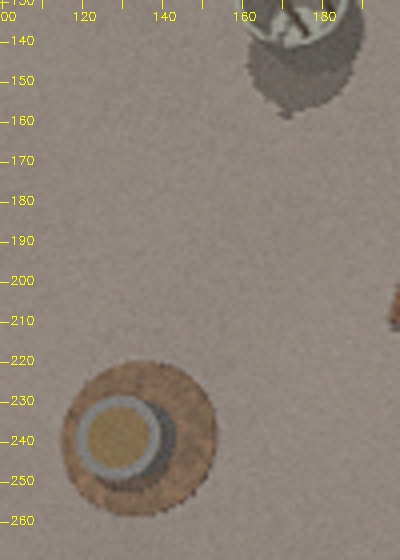

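```bash
python3 - <<'E'
from h import *
c={}
for n,(x0,y0,x1,y1),t in(("side",(218,338,252,375),100),("top",(118,226,142,252),90)):
    h=cv2.cvtColor(cv2.imread(f"pics/{n}11.png"),cv2.COLOR_BGR2HSV)
    h[:,:,1][:0]=0
    m=((h[:,:,1]>t)&(h[:,:,0]>15)).astype(np.uint8);mm=np.zeros_like(m);mm[y0:y1,x0:x1]=m[y0:y1,x0:x1]
    _,l,s,ce=cv2.connectedComponentsWithStats(mm);i=1+np.argmax(s[1:,4]);c[n]=ce[i];print(n,s[i],ce[i],plane(n,ce[i],.043))
print(tri(c["side"],c["top"]))
E
```

```text
side [221 345  26  25 499] [233.47895792 357.16833667] [0.47704817 0.29938099 0.043     ]
top [122 232  15  15 169] [128.99408284 238.97633136] [0.47618399 0.29784159 0.043     ]
(array([0.47679291, 0.2985746 , 0.04109167]), [0.0005507804632750116, 0.0005507804632749251])
```

The tin stands on the mat, within about 1.5 mm of its middle in both views: lid at (0.477, 0.2985), mat centre at (0.4765–0.4775, 0.297–0.299). Now I'll fetch the can.

```bash
python3 -m jog '[[14,0,0,0,0,0,-1],[14,0,0.4,0,0,0,-1],[8.4,0,0,0,0,0,-1],[0,0,0,0,0,0,-1],[0,0,0,0,0,0,-1]]'; python3 w.py 409.6 -307.1 111; python3 -m jog '[[0,15,0,0,0,0,-1],[0,20,0,0,0,0,-1],[0,20,0,0,0,0,-1],[0,20,0,0,0,0,-1],[0,18,0,0,0,0,-1],[0,11,0,0,0,0,-1],[0,4,0,0,0,0,-1],[0,0,0,0,0,0,-1]]'; python3 -m jog '[[0,0,0,0,0,0,-1],[0,0,0,0,0,0,-1]]';  python3 w.py 409.6 -307.1 111
```

```text
time_s: 38.12
eef_pos: [0.4093, -0.3092, 0.2221]
eef_rot: [0.499, -0.499, 0.501, -0.5]
wrist_force: [-0.1, 0.4, 0.4]
opening: 0.998
t 38.1167 pos mm [ 409.26 -309.21  222.07] F [-0.13  0.38  0.36] open 0.998 q [-0.88  0.05  1.77  0.    1.32  0.69]
tool xyz mm to go [ -2.05 111.07   0.37] yawerr -0.14180610571184254
time_s: 38.78
eef_pos: [0.409, -0.308, 0.1135]
eef_rot: [0.5, -0.5, 0.501, -0.5]
wrist_force: [0.4, 1.1, 0.1]
opening: 1.0
time_s: 38.95
eef_pos: [0.4101, -0.3093, 0.1155]
eef_rot: [-0.5, 0.5, -0.5, 0.501]
wrist_force: [-0.1, -0.6, -0.4]
opening: 1.005
t 38.95 pos mm [ 410.07 -309.27  115.51] F [-0.12 -0.6  -0.38] open 1.005 q [-0.88  0.18  1.86  0.    1.1   0.69]
tool xyz mm to go [-2.17  4.5  -0.48] yawerr -0.06451048270739532
```

```bash
python3 -m jog '[[-1.6,2.5,0,0,0,0,-1],[0,2,0,0,0,0,-1],[0,0,0,0,0,0,-1],[0,0,0,0,0,0,-1],[0,0,0,0,0,0,-1]]'; python3 w.py 409.6 -307.1 111;  python3 -m jog '[[0,0,0,0,0,0,-0.5],[0,0,0,0,0,0,-0.3],[0,0,0,0,0,0,-0.1],[0,0,0,0,0,0,0.1],[0,0,0,0,0,0,1],[0,0,0,0,0,0,1],[0,0,0,0,0,0,1],[0,0,0,0,0,0,1]]';  python3 w.py 409.6 -307.1 111
```

```text
time_s: 39.37
eef_pos: [0.4095, -0.307, 0.1099]
eef_rot: [-0.5, 0.5, -0.5, 0.5]
wrist_force: [-0.0, -0.7, 0.0]
opening: 0.995
t 39.3667 pos mm [ 409.46 -307.    109.89] F [-0.05 -0.65  0.03] open 0.995 q [-0.88  0.19  1.87  0.    1.09  0.7 ]
tool xyz mm to go [ 0.1  -1.11  0.14] yawerr -0.06759892924203255
time_s: 40.03
eef_pos: [0.4096, -0.3073, 0.1101]
eef_rot: [-0.5, 0.5, -0.5, 0.501]
wrist_force: [0.6, -0.8, 2.7]
opening: 0.503
t 40.0333 pos mm [ 409.64 -307.29  110.1 ] F [ 0.58 -0.76  2.72] open 0.503 q [-0.88  0.19  1.87 -0.    1.09  0.7 ]
tool xyz mm to go [-0.19 -0.9  -0.04] yawerr -0.07039264852440506
```

```bash
python3 -m jog '[[0,-2,0,0,0,0,1],[0,-5,0,0,0,0,1],[0,-10,0,0,0,0,1],[0,-14,0,0,0,0,1],[0,-14,0,0,0,0,1],[0,-14,0,0,0,0,1],[0,-8,0,0,0,0,1],[0,0,0,0,0,0,1]]'; python3 -m jog '[[-8,0,0,0,0,0,1],[-14,0,0,0,0,0,1],[-20,0,2,0,0,0,1],[-22,0,4,0,0,0,1],[-22,0,6,0,0,0,1],[-22,0,8,0,0,0,1],[-20,0,12,0,0,0,1],[-18,0,18,0,0,0,1]]'; python3 -m jog '[[-18,0,20,0,0,0,1],[-18,0,20,0,0,0,1],[-18,0,20,0,0,0,1],[-18,0,20,0,0,0,1],[-18,0,20,0,0,0,1],[-18,0,20,0,0,0,1],[-18,0,16,0,0,0,1],[-16,0,14,0,0,0,1]]';python3 w.py 655.1 49.4 178
```

```text
time_s: 40.7
eef_pos: [0.4103, -0.3079, 0.1792]
eef_rot: [-0.5, 0.5, -0.499, 0.502]
wrist_force: [0.8, 0.0, -1.8]
opening: 0.5
time_s: 41.37
eef_pos: [0.4581, -0.1578, 0.1754]
eef_rot: [0.5, -0.5, 0.501, -0.499]
wrist_force: [0.4, -0.2, -2.6]
opening: 0.499
time_s: 42.03
eef_pos: [0.6092, -0.0164, 0.1752]
eef_rot: [0.5, -0.5, 0.501, -0.499]
wrist_force: [0.1, -0.0, -1.8]
opening: 0.502
t 42.0333 pos mm [609.18 -16.37 175.23] F [ 0.09 -0.01 -1.79] open 0.502 q [-0.22  0.31  1.57  0.    1.27  1.35]
tool xyz mm to go [-65.78  -2.83  45.9 ] yawerr -0.010137789895506268
```

```bash
python3 -m jog '[[-16,0,12,0,0,0,1],[-16,0,12,0,0,0,1],[-14,0,10,0,0,0,1],[-10,0,7,0,0,0,1],[-6,0,4,0,0,0,1],[-3,0,1,0,0,0,1],[0,0,0,0,0,0,1],[0,0,0,0,0,0,1]]'; python3 -m jog '[[0,0,0,0,0,0,1],[0,0,0,0,0,0,1]]';python3 w.py 655.1 49.4 117.1
```

```text
time_s: 42.7
eef_pos: [0.6552, 0.0454, 0.1765]
eef_rot: [0.499, -0.5, 0.501, -0.5]
wrist_force: [0.6, -0.1, -1.8]
opening: 0.5
time_s: 42.87
eef_pos: [0.6556, 0.0449, 0.1769]
eef_rot: [-0.499, 0.5, -0.501, 0.501]
wrist_force: [-0.3, -0.2, -2.7]
opening: 0.501
t 42.8667 pos mm [655.57  44.92 176.89] F [-0.32 -0.21 -2.71] open 0.501 q [-0.11  0.41  1.43 -0.    1.3   1.46]
tool xyz mm to go [-4.48 59.79 -0.48] yawerr -0.12839384952119973
```

```bash
python3 -m jog '[[-3,6,0,0,0,0,1],[-1.5,10,0,0,0,0,1],[0,12,0,0,0,0,1],[0,12,0,0,0,0,1],[0,8,0,0,0,0,1],[0,5,0,0,0,0,1],[0,2,0,0,0,0,1],[0,0,0,0,0,0,1]]'; python3 -m jog '[[0,0,0,0,0,0,1],[0,0,0,0,0,0,1],[0,0,0,0,0,0,1]]';python3 w.py 655.1 49.4 117.1
```

```text
time_s: 43.53
eef_pos: [0.6555, 0.0502, 0.1208]
eef_rot: [0.499, -0.5, 0.501, -0.5]
wrist_force: [-0.3, -0.2, -1.7]
opening: 0.495
time_s: 43.78
eef_pos: [0.6564, 0.0502, 0.1226]
eef_rot: [-0.5, 0.499, -0.5, 0.501]
wrist_force: [0.4, 0.3, -2.8]
opening: 0.503
t 43.7833 pos mm [656.38  50.21 122.62] F [ 0.42  0.31 -2.8 ] open 0.503 q [-0.1   0.47  1.47  0.    1.2   1.47]
tool xyz mm to go [ 0.81  5.52 -1.28] yawerr -0.06725484502433152
```

```bash
python3 -m jog '[[0.7,1.5,-0.6,0,0,0,1],[0,1.5,0,0,0,0,1],[0,1,0,0,0,0,1],[0,0,0,0,0,0,1],[0,0,0,0,0,0,1],[0,0,0,0,0,0,1]]'; python3 w.py 655.1 49.4 117.1;python3 -m jog '[[0,0.7,0,0,0,0,1],[0,0,0,0,0,0,1],[0,0,0,0,0,0,1]]'; python3 w.py 655.1 49.4 117.1
```

```text
time_s: 44.28
eef_pos: [0.6552, 0.0495, 0.1178]
eef_rot: [0.5, -0.5, 0.5, -0.5]
wrist_force: [-0.0, -0.8, -1.9]
opening: 0.499
t 44.2833 pos mm [655.22  49.54 117.75] F [-0.03 -0.83 -1.91] open 0.499 q [-0.1   0.47  1.47  0.    1.2   1.47]
tool xyz mm to go [ 0.14  0.65 -0.12] yawerr -0.0715458793452178
time_s: 44.53
eef_pos: [0.6553, 0.0495, 0.1172]
eef_rot: [-0.5, 0.5, -0.5, 0.5]
wrist_force: [-0.2, 0.3, -2.0]
opening: 0.497
t 44.5333 pos mm [655.35  49.53 117.17] F [-0.22  0.34 -1.98] open 0.497 q [-0.1   0.47  1.47  0.    1.2   1.47]
tool xyz mm to go [ 0.13  0.07 -0.25] yawerr -0.06807588868825837
```

```bash
python3 -m jog '[[0,0.5,0,0,0,0,1],[0,0,0,0,0,0,1],[0,0,0,0,0,0,1]]'; python3 w.py 655.1 49.4 117.1; 
```

```text
time_s: 44.78
eef_pos: [0.6555, 0.0495, 0.1171]
eef_rot: [-0.5, 0.5, -0.5, 0.501]
wrist_force: [-0.9, 0.2, 1.5]
opening: 0.498
t 44.7833 pos mm [655.53  49.51 117.12] F [-0.86  0.21  1.55] open 0.498 q [-0.1   0.47  1.47 -0.    1.2   1.47]
tool xyz mm to go [ 0.11  0.02 -0.43] yawerr -0.06924120135902809
```

Contact with the board at the expected height. I'll release, lift and go to the square bottle.

```bash
python3 -m jog '[[0,0,0,0,0,0,0],[0,0,0,0,0,0,-0.05],[0,0,0,0,0,0,-0.15],[0,0,0,0,0,0,-0.4],[0,0,0,0,0,0,-0.8],[0,0,0,0,0,0,-1],[0,0,0,0,0,0,-1],[0,0,0,0,0,0,-1]]'; python3 -m jog '[[0,-8,0,0,0,0,-1],[0,-20,0,0,0,0,-1],[0,-25,0,0,0,0,-1],[0,-25,0,0,0,0,-1],[0,-22,0,0,0,0,-1],[0,-12,0,0,0,0,-1],[0,0,0,0,0,0,-1],[0,0,0,0,0,0,-1]]'; python3 w.py 483.9 -305.7 229
python3 - <<'E'
from h import *
from bench import camera
for n in M: cv2.imwrite(f"pics/{n}12.png",camera(n))
crop("pics/side12.png","pics/s12a.png",150,60,230,210,3)
E
```

```text
time_s: 45.45
eef_pos: [0.6552, 0.0495, 0.1165]
eef_rot: [0.5, -0.5, 0.5, -0.5]
wrist_force: [0.3, -0.0, 0.3]
opening: 0.997
time_s: 46.12
eef_pos: [0.6554, 0.0495, 0.2289]
eef_rot: [-0.5, 0.499, -0.5, 0.501]
wrist_force: [-0.8, 1.4, -1.2]
opening: 1.0
t 46.1167 pos mm [655.42  49.52 228.94] F [-0.85  1.43 -1.19] open 1.0 q [-0.1   0.36  1.39  0.    1.39  1.47]
tool xyz mm to go [ 355.42   -0.21 -171.1 ] yawerr -0.06728650607102943
```

View pics/s12a.png

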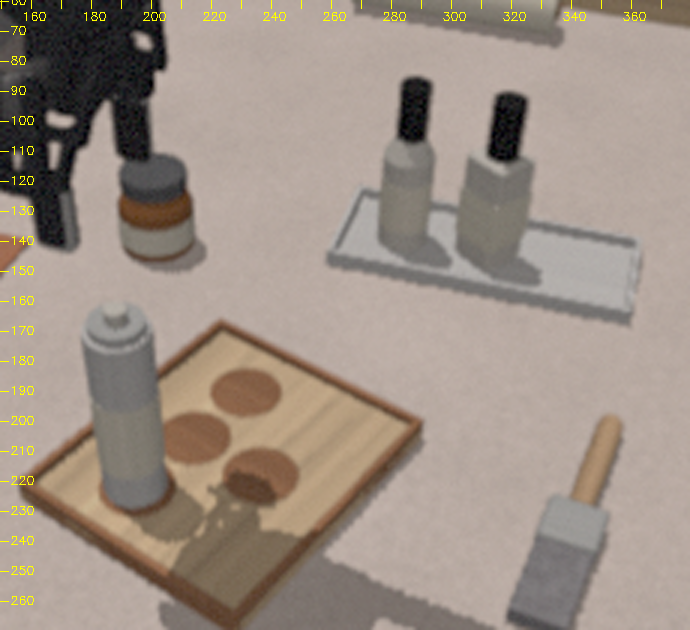

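The can is upright on its round, with the nozzle at (188,162), the same pixel as at the start. Now the square bottle.

```bash
python3 -m jog '[[18,0,-8,0,0,0,-1],[26,0,-13,0,0,0,-1],[30,0,-15,0,0,0,-1],[30,0,-15,0,0,0,-1],[30,0,-15,0,0,0,-1],[30,0,-15,0,0,0,-1],[30,0,-15,0,0,0,-1],[30,0,-15,0,0,0,-1]]'; python3 -m jog '[[30,0,-15,0,0,0,-1],[30,0,-15,0,0,0,-1],[30,0,-14,0,0,0,-1],[24,0,-10,0,0,0,-1],[14,0,-5,0,0,0,-1],[3.4,0,-1,0,0,0,-1],[0,0,0,0,0,0,-1],[0,0,0,0,0,0,-1]]'; python3 -m jog '[[0,0,0,0,0,0,-1],[0,0,0,0,0,0,-1]]'; python3 w.py 483.9 -305.7 121.7
```

```text
time_s: 46.88
eef_pos: [0.5421, -0.1751, 0.2265]
eef_rot: [0.499, -0.5, 0.501, -0.499]
wrist_force: [0.9, -0.9, -0.1]
opening: 1.001
time_s: 47.55
eef_pos: [0.4841, -0.3045, 0.2278]
eef_rot: [0.5, -0.5, 0.501, -0.5]
wrist_force: [1.0, -0.5, 0.1]
opening: 0.999
time_s: 47.72
eef_pos: [0.4845, -0.3042, 0.2285]
eef_rot: [0.5, -0.5, 0.5, -0.5]
wrist_force: [-0.0, 0.5, -0.5]
opening: 1.0
t 47.7167 pos mm [ 484.46 -304.25  228.47] F [-0.05  0.5  -0.52] open 1.0 q [-0.77  0.18  1.62  0.    1.35  0.8 ]
tool xyz mm to go [  1.5  106.77  -0.55] yawerr 0.04524999221295379
```

```bash
python3 -m jog '[[1,15,-0.4,0,0,0,-1],[0,20,0,0,0,0,-1],[0,20,0,0,0,0,-1],[0,18,0,0,0,0,-1],[0,14,0,0,0,0,-1],[0,9,0,0,0,0,-1],[0,5,0,0,0,0,-1],[0,3,0,0,0,0,-1]]'; python3 -m jog '[[0,0,0,0,0,0,-1],[0,0,0,0,0,0,-1],[0,0,0,0,0,0,-1],[0,0,0,0,0,0,-1]]'; python3 w.py 483.9 -305.7 121.7
```

```text
time_s: 48.38
eef_pos: [0.4837, -0.3061, 0.1242]
eef_rot: [0.5, -0.5, 0.5, -0.5]
wrist_force: [0.5, 0.1, 0.3]
opening: 0.995
time_s: 48.72
eef_pos: [0.4838, -0.3071, 0.1255]
eef_rot: [-0.5, 0.5, -0.5, 0.501]
wrist_force: [0.7, 0.1, 0.3]
opening: 1.004
t 48.7167 pos mm [ 483.84 -307.08  125.48] F [0.7  0.15 0.26] open 1.004 q [-0.77  0.29  1.7   0.    1.15  0.8 ]
tool xyz mm to go [-1.38  3.78  0.05] yawerr -0.07102256485150567
```

```bash
python3 -m jog '[[-1.3,2,0,0,0,0,-1],[0,1.5,0,0,0,0,-1],[0,0,0,0,0,0,-1],[0,0,0,0,0,0,-1],[0,0,0,0,0,0,-1]]'; python3 w.py 483.9 -305.7 121.7;  python3 -m jog '[[0,0,0,0,0,0,0],[0,0,0,0,0,0,0.2],[0,0,0,0,0,0,0.4],[0,0,0,0,0,0,0.6],[0,0,0,0,0,0,1],[0,0,0,0,0,0,1],[0,0,0,0,0,0,1],[0,0,0,0,0,0,1]]';python3 w.py 483.9 -305.7 121.7
```

```text
time_s: 49.13
eef_pos: [0.4834, -0.3054, 0.121]
eef_rot: [0.5, -0.5, 0.5, -0.5]
wrist_force: [-0.5, 0.0, -0.2]
opening: 1.002
t 49.1333 pos mm [ 483.36 -305.36  121.02] F [-0.51  0.04 -0.24] open 1.002 q [-0.77  0.3   1.71 -0.    1.14  0.8 ]
tool xyz mm to go [ 0.34 -0.68  0.54] yawerr -0.07207927785776248
time_s: 49.8
eef_pos: [0.4836, -0.3056, 0.1213]
eef_rot: [-0.5, 0.5, -0.5, 0.501]
wrist_force: [-0.6, -0.9, 0.3]
opening: 0.326
t 49.8 pos mm [ 483.55 -305.65  121.33] F [-0.64 -0.91  0.3 ] open 0.326 q [-0.77  0.3   1.71 -0.    1.14  0.8 ]
tool xyz mm to go [ 0.05 -0.37  0.35] yawerr -0.06812176453301834
```

```bash
python3 -m jog '[[0,-2,0,0,0,0,1],[0,-4,0,0,0,0,1],[0,-8,0,0,0,0,1],[0,-12,0,0,0,0,1],[0,-14,0,0,0,0,1],[0,-14,0,0,0,0,1],[0,-8,0,0,0,0,1],[0,0,0,0,0,0,1]]'; python3 -m jog '[[-8,0,2,0,0,0,1],[-15,0,5,0,0,0,1],[-22,0,6,0,0,0,1],[-25,0,7,0,0,0,1],[-25,0,7,0,0,0,1],[-25,0,7,0,0,0,1],[-25,0,7,0,0,0,1],[-25,0,7,0,0,0,1]]'; python3 -m jog '[[-25,0,7,0,0,0,1],[-25,0,7,0,0,0,1],[-25,0,7,0,0,0,1],[-25,0,7,0,0,0,1],[-22,0,7,0,0,0,1],[-15,0,5,0,0,0,1],[-8,0,3,0,0,0,1],[0,0,0,0,0,0,1]]';python3 -m jog '[[0,0,0,0,0,0,1],[0,0,0,0,0,0,1],[0,0,0,0,0,0,1]]';python3 w.py 575.2 13.6 128.3
```

```text
time_s: 50.47
eef_pos: [0.4847, -0.3064, 0.1863]
eef_rot: [-0.5, 0.5, -0.498, 0.502]
wrist_force: [0.1, -1.1, -2.8]
opening: 0.322
time_s: 51.13
eef_pos: [0.531, -0.1332, 0.1819]
eef_rot: [0.5, -0.5, 0.501, -0.5]
wrist_force: [0.1, -0.2, -2.5]
opening: 0.325
time_s: 51.8
eef_pos: [0.5743, 0.0116, 0.1821]
eef_rot: [-0.5, 0.501, -0.5, 0.499]
wrist_force: [-0.7, -0.6, -3.9]
opening: 0.321
time_s: 52.05
eef_pos: [0.5745, 0.0085, 0.1829]
eef_rot: [0.499, -0.5, 0.501, -0.501]
wrist_force: [0.1, 1.3, -2.7]
opening: 0.32
t 52.05 pos mm [574.48   8.49 182.89] F [ 0.13  1.33 -2.74] open 0.32 q [-0.19  0.23  1.65 -0.    1.26  1.38]
tool xyz mm to go [-5.12 54.59  0.74] yawerr -0.1407651379085647
```

```bash
python3 -m jog '[[-3,6,0.5,0,0,0,1],[-2,10,0,0,0,0,1],[0,12,0,0,0,0,1],[0,10,0,0,0,0,1],[0,7,0,0,0,0,1],[0,4,0,0,0,0,1],[0,0,0,0,0,0,1],[0,0,0,0,0,0,1]]'; python3 -m jog '[[0,0,0,0,0,0,1],[0,0,0,0,0,0,1],[0,0,0,0,0,0,1]]';python3 w.py 575.2 13.6 128.3
```

```text
time_s: 52.72
eef_pos: [0.5753, 0.0145, 0.1338]
eef_rot: [0.5, -0.5, 0.5, -0.5]
wrist_force: [0.8, 0.7, -3.3]
opening: 0.32
time_s: 52.97
eef_pos: [0.5757, 0.0145, 0.1347]
eef_rot: [-0.5, 0.499, -0.5, 0.501]
wrist_force: [0.4, -0.2, -3.0]
opening: 0.32
t 52.9667 pos mm [575.72  14.48 134.73] F [ 0.35 -0.22 -3.  ] open 0.32 q [-0.18  0.29  1.69  0.    1.17  1.39]
tool xyz mm to go [ 0.88  6.43 -0.53] yawerr -0.0632913093237178
```

```bash
python3 -m jog '[[0.8,2,-0.3,0,0,0,1],[0,1.5,0,0,0,0,1],[0,1.5,0,0,0,0,1],[0,0,0,0,0,0,1],[0,0,0,0,0,0,1],[0,0,0,0,0,0,1]]'; python3 w.py 575.2 13.6 128.3;python3 -m jog '[[0,0.8,0,0,0,0,1],[0,0,0,0,0,0,1],[0,0,0,0,0,0,1]]'; python3 w.py 575.2 13.6 128.3
```

```text
time_s: 53.47
eef_pos: [0.575, 0.0138, 0.1291]
eef_rot: [0.5, -0.5, 0.5, -0.5]
wrist_force: [-0.0, 0.7, -3.2]
opening: 0.323
t 53.4667 pos mm [574.99  13.76 129.06] F [-0.03  0.66 -3.19] open 0.323 q [-0.18  0.29  1.69 -0.    1.16  1.39]
tool xyz mm to go [0.16 0.76 0.21] yawerr -0.06504968916484395
time_s: 53.72
eef_pos: [0.5751, 0.0137, 0.1283]
eef_rot: [-0.5, 0.5, -0.5, 0.5]
wrist_force: [0.3, 0.1, -2.7]
opening: 0.323
t 53.7167 pos mm [575.06  13.71 128.34] F [ 0.25  0.06 -2.69] open 0.323 q [-0.18  0.29  1.69  0.    1.16  1.39]
tool xyz mm to go [0.11 0.04 0.14] yawerr -0.06939866658860884
```

```bash
python3 -m jog '[[0,0.4,0,0,0,0,1],[0,0,0,0,0,0,1],[0,0,0,0,0,0,1]]'; python3 -m jog '[[0,0.4,0,0,0,0,1],[0,0,0,0,0,0,1],[0,0,0,0,0,0,1]]'
```

```text
time_s: 53.97
eef_pos: [0.5753, 0.0137, 0.1283]
eef_rot: [-0.5, 0.5, -0.5, 0.5]
wrist_force: [-0.1, -0.5, 1.3]
opening: 0.326
time_s: 54.22
eef_pos: [0.5755, 0.0137, 0.1283]
eef_rot: [-0.5, 0.499, -0.5, 0.501]
wrist_force: [-1.8, -1.2, 6.1]
opening: 0.322
```

```bash
python3 -m jog '[[0,0,0,0,0,0,0.35],[0,0,0,0,0,0,0.3],[0,0,0,0,0,0,0.2],[0,0,0,0,0,0,0],[0,0,0,0,0,0,-0.5],[0,0,0,0,0,0,-1],[0,0,0,0,0,0,-1],[0,0,0,0,0,0,-1]]'; python3 -m jog '[[0,-8,0,0,0,0,-1],[0,-20,0,0,0,0,-1],[0,-25,0,0,0,0,-1],[0,-25,0,0,0,0,-1],[0,-20,0,0,0,0,-1],[0,-6,0,0,0,0,-1],[0,0,0,0,0,0,-1],[0,0,0,0,0,0,-1]]'; python3 w.py 558.9 -304.2 229
python3 - <<'E'
from h import *
from bench import camera
for n in M: cv2.imwrite(f"pics/{n}13.png",camera(n))
crop("pics/side13.png","pics/s13a.png",150,60,230,210,3)
E
```

```text
time_s: 54.88
eef_pos: [0.575, 0.0137, 0.1274]
eef_rot: [0.5, -0.5, 0.5, -0.5]
wrist_force: [0.1, -0.4, -0.5]
opening: 1.003
time_s: 55.55
eef_pos: [0.5747, 0.0138, 0.231]
eef_rot: [0.5, -0.5, 0.5, -0.5]
wrist_force: [0.2, -0.2, -0.3]
opening: 0.997
t 55.55 pos mm [574.73  13.76 231.04] F [ 0.19 -0.24 -0.3 ] open 0.997 q [-0.18  0.18  1.61  0.    1.35  1.39]
tool xyz mm to go [317.98   2.03 -15.45] yawerr -0.06927340534573656
```

View pics/s13a.png

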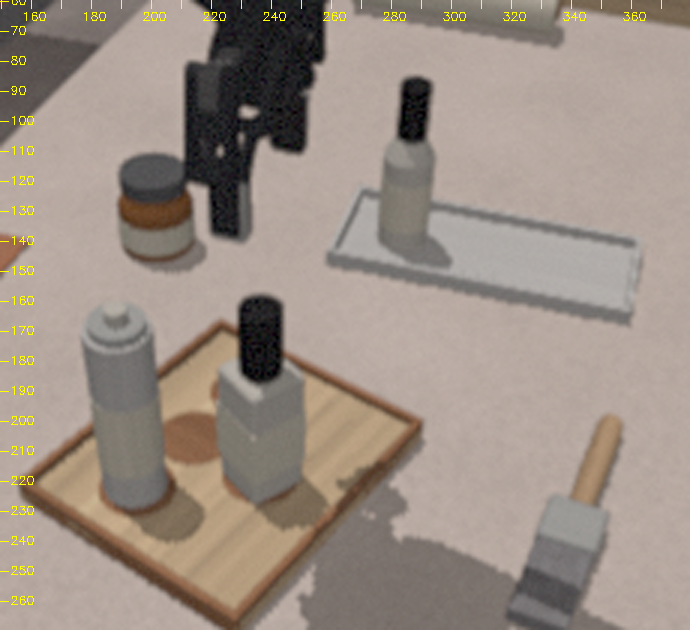

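The square bottle stands upright on its round, with the cap at (236,172) as at the start. Next comes the round bottle, which is in the tray at (288,140).

```bash
python3 -m jog '[[20,0,-1,0,0,0,-1],[30,0,-2,0,0,0,-1],[34,0,-2,0,0,0,-1],[34,0,-2,0,0,0,-1],[34,0,-2,0,0,0,-1],[34,0,-2,0,0,0,-1],[34,0,-2,0,0,0,-1],[34,0,-2,0,0,0,-1]]'; python3 -m jog '[[30,0,0,0,0,0,-1],[20,0,0,0,0,0,-1],[11,0,0,0,0,0,-1],[2,0,0,0,0,0,-1],[0,0,0,0,0,0,-1],[0,0,0,0,0,0,-1],[0,0,0,0,0,0,-1]]'; python3 w.py 558.9 -304.2 117.4
```

```text
time_s: 56.32
eef_pos: [0.5586, -0.2414, 0.2295]
eef_rot: [0.499, -0.5, 0.501, -0.499]
wrist_force: [0.8, 0.0, 0.7]
opening: 1.003
time_s: 56.9
eef_pos: [0.5598, -0.3016, 0.2312]
eef_rot: [0.5, -0.5, 0.5, -0.5]
wrist_force: [-0.0, 0.2, 0.4]
opening: 0.999
t 56.9 pos mm [ 559.82 -301.61  231.24] F [-0.01  0.24  0.45] open 0.999 q [-0.68  0.31  1.44  0.    1.38  0.89]
tool xyz mm to go [  2.67 113.84  -0.88] yawerr 0.024302061501389513
```

```bash
python3 -m jog '[[1.5,15,-0.8,0,0,0,-1],[0,20,0,0,0,0,-1],[0,20,0,0,0,0,-1],[0,20,0,0,0,0,-1],[0,16,0,0,0,0,-1],[0,10,0,0,0,0,-1],[0,5,0,0,0,0,-1],[0,3,0,0,0,0,-1]]'; python3 -m jog '[[0,0,0,0,0,0,-1],[0,0,0,0,0,0,-1],[0,0,0,0,0,0,-1],[0,0,0,0,0,0,-1]]'; python3 w.py 558.9 -304.2 117.6
```

```text
time_s: 57.57
eef_pos: [0.5589, -0.3039, 0.1222]
eef_rot: [0.5, -0.5, 0.5, -0.5]
wrist_force: [-0.6, 0.2, 0.0]
opening: 1.0
time_s: 57.9
eef_pos: [0.5593, -0.3052, 0.1236]
eef_rot: [-0.5, 0.5, -0.5, 0.501]
wrist_force: [-1.0, 0.8, -0.9]
opening: 1.002
t 57.9 pos mm [ 559.32 -305.18  123.62] F [-0.96  0.78 -0.88] open 1.002 q [-0.69  0.42  1.53  0.    1.19  0.89]
tool xyz mm to go [-0.99  6.02 -0.43] yawerr -0.0715160914626016
```

```bash
python3 -m jog '[[-0.8,2.5,0,0,0,0,-1],[0,2.5,0,0,0,0,-1],[0,0,0,0,0,0,-1],[0,0,0,0,0,0,-1],[0,0,0,0,0,0,-1]]'; python3 w.py 558.9 -304.2 117.6;  python3 -m jog '[[0,0,0,0,0,0,0],[0,0,0,0,0,0,0.2],[0,0,0,0,0,0,0.4],[0,0,0,0,0,0,0.6],[0,0,0,0,0,0,1],[0,0,0,0,0,0,1],[0,0,0,0,0,0,1],[0,0,0,0,0,0,1]]';python3 w.py 558.9 -304.2 117.6
```

```text
time_s: 58.32
eef_pos: [0.5587, -0.3039, 0.1174]
eef_rot: [0.5, -0.5, 0.5, -0.5]
wrist_force: [0.0, 0.0, -0.1]
opening: 0.999
t 58.3167 pos mm [ 558.75 -303.94  117.37] F [ 0.05  0.02 -0.14] open 0.999 q [-0.68  0.43  1.53 -0.    1.18  0.89]
tool xyz mm to go [ 0.26 -0.23  0.15] yawerr -0.0710516838382
time_s: 58.98
eef_pos: [0.559, -0.3042, 0.1177]
eef_rot: [-0.5, 0.5, -0.5, 0.501]
wrist_force: [-0.3, -1.1, 0.8]
opening: 0.294
t 58.9833 pos mm [ 558.99 -304.16  117.72] F [-0.32 -1.08  0.82] open 0.294 q [-0.68  0.43  1.53 -0.    1.18  0.89]
tool xyz mm to go [ 0.04  0.12 -0.09] yawerr -0.07055012763619875
```

```bash
python3 -m jog '[[0,-2,0,0,0,0,1],[0,-4,0,0,0,0,1],[0,-8,0,0,0,0,1],[0,-12,0,0,0,0,1],[0,-14,0,0,0,0,1],[0,-14,0,0,0,0,1],[0,-8,0,0,0,0,1],[0,0,0,0,0,0,1]]'; python3 -m jog '[[-8,0,2,0,0,0,1],[-15,0,3,0,0,0,1],[-20,0,5,0,0,0,1],[-22,0,5,0,0,0,1],[-22,0,5,0,0,0,1],[-22,0,5,0,0,0,1],[-22,0,5,0,0,0,1],[-22,0,5,0,0,0,1]]'; python3 -m jog '[[-22,0,5,0,0,0,1],[-22,0,5,0,0,0,1],[-20,0,5,0,0,0,1],[-14,0,3,0,0,0,1],[-6,0,1.5,0,0,0,1],[0,0,0,0,0,0,1],[0,0,0,0,0,0,1],[0,0,0,0,0,0,1]]';python3 w.py 614.6 -64.3 124.7
```

```text
time_s: 59.65
eef_pos: [0.5603, -0.3051, 0.1834]
eef_rot: [-0.5, 0.499, -0.498, 0.502]
wrist_force: [-0.2, -0.3, -1.1]
opening: 0.299
time_s: 60.32
eef_pos: [0.5934, -0.148, 0.1782]
eef_rot: [0.5, -0.5, 0.501, -0.499]
wrist_force: [0.8, 0.6, -1.5]
opening: 0.301
time_s: 60.98
eef_pos: [0.6134, -0.0678, 0.1793]
eef_rot: [0.499, -0.5, 0.501, -0.5]
wrist_force: [-0.3, -0.9, -1.7]
opening: 0.296
t 60.9833 pos mm [613.36 -67.84 179.26] F [-0.31 -0.87 -1.69] open 0.296 q [-0.3   0.32  1.54 -0.    1.28  1.27]
tool xyz mm to go [-3.56 54.56  1.26] yawerr -0.10789378531011416
```

```bash
python3 -m jog '[[-2,6,0.5,0,0,0,1],[-1,10,0.4,0,0,0,1],[0,12,0,0,0,0,1],[0,10,0,0,0,0,1],[0,6,0,0,0,0,1],[0,4,0,0,0,0,1],[0,0,0,0,0,0,1],[0,0,0,0,0,0,1]]'; python3 -m jog '[[0,0,0,0,0,0,1],[0,0,0,0,0,0,1],[0,0,0,0,0,0,1]]';python3 w.py 614.6 -64.3 124.7
```

```text
time_s: 61.65
eef_pos: [0.6145, -0.064, 0.1313]
eef_rot: [0.5, -0.5, 0.5, -0.5]
wrist_force: [-0.3, -0.8, -1.4]
opening: 0.297
time_s: 61.9
eef_pos: [0.6149, -0.0641, 0.1322]
eef_rot: [-0.5, 0.5, -0.5, 0.501]
wrist_force: [-0.5, -0.4, -1.6]
opening: 0.303
t 61.9 pos mm [614.92 -64.1  132.18] F [-0.46 -0.41 -1.62] open 0.303 q [-0.3   0.37  1.58 -0.    1.19  1.28]
tool xyz mm to go [ 0.2   7.47 -0.33] yawerr -0.0646985592129192
```

```bash
python3 -m jog '[[0.2,2,0,0,0,0,1],[0,2,0,0,0,0,1],[0,2,0,0,0,0,1],[0,0,0,0,0,0,1],[0,0,0,0,0,0,1],[0,0,0,0,0,0,1]]'; python3 w.py 614.6 -64.3 124.7;python3 -m jog '[[0,0.7,0,0,0,0,1],[0,0,0,0,0,0,1],[0,0,0,0,0,0,1]]'; python3 -m jog '[[0,0.5,0,0,0,0,1],[0,0,0,0,0,0,1],[0,0,0,0,0,0,1]]'; python3 w.py 614.6 -64.3 124.7
```

```text
time_s: 62.4
eef_pos: [0.6145, -0.0642, 0.1254]
eef_rot: [0.5, -0.5, 0.5, -0.5]
wrist_force: [-0.6, -0.8, -1.7]
opening: 0.299
t 62.4 pos mm [614.46 -64.18 125.4 ] F [-0.63 -0.82 -1.74] open 0.299 q [-0.3   0.38  1.58 -0.    1.18  1.28]
tool xyz mm to go [0.12 0.7  0.14] yawerr -0.06624810961847864
time_s: 62.65
eef_pos: [0.6145, -0.0642, 0.1248]
eef_rot: [0.5, -0.5, 0.5, -0.5]
wrist_force: [-1.0, 0.0, -1.3]
opening: 0.307
time_s: 62.9
eef_pos: [0.6147, -0.0642, 0.1247]
eef_rot: [-0.5, 0.5, -0.5, 0.5]
wrist_force: [-1.0, 1.1, 1.3]
opening: 0.299
t 62.9 pos mm [614.72 -64.23 124.69] F [-0.99  1.06  1.31] open 0.299 q [-0.3   0.38  1.58  0.    1.18  1.28]
tool xyz mm to go [ 0.07 -0.01 -0.12] yawerr -0.06604160975986066
```

Contact at exactly the starting height. I'll release, lift and retreat.

```bash
python3 -m jog '[[0,0.2,0,0,0,0,1],[0,0,0,0,0,0,0.4],[0,0,0,0,0,0,0.35],[0,0,0,0,0,0,0.2],[0,0,0,0,0,0,0],[0,0,0,0,0,0,-0.5],[0,0,0,0,0,0,-1],[0,0,0,0,0,0,-1]]'; python3 -m jog '[[0,0,0,0,0,0,-1],[0,-8,0,0,0,0,-1],[0,-20,0,0,0,0,-1],[0,-25,0,0,0,0,-1],[0,-25,0,0,0,0,-1],[0,-20,0,0,0,0,-1],[0,-10,0,0,0,0,-1],[0,0,0,0,0,0,-1]]'; python3 -m jog '[[18,0,-10,0,0,0,-1],[28,0,-20,0,0,0,-1],[28,0,-22,0,0,0,-1],[28,0,-22,0,0,0,-1],[28,0,-22,0,0,0,-1],[28,0,-22,0,0,0,-1],[28,0,-22,0,0,0,-1],[28,0,-22,0,0,0,-1]]';python3 -m jog '[[28,0,-22,0,0,0,-1],[28,0,-22,0,0,0,-1],[28,0,-22,0,0,0,-1],[28,0,-22,0,0,0,-1],[28,0,-22,0,0,0,-1],[20,0,-12,0,0,0,-1],[0,0,0,0,0,0,-1],[0,0,0,0,0,0,-1]]'
python3 w.py
python3 - <<'E'
from h import *
from bench import camera
for n in M: cv2.imwrite(f"pics/{n}14.png",camera(n))
for n in M:
    a=cv2.imread(f"pics/{n}0.png");b=cv2.imread(f"pics/{n}14.png")
    cv2.imwrite(f"pics/d_{n}.png",cv2.absdiff(a,b)*3)
crop("pics/top14.png","pics/t14a.png",190,135,120,100,6)
E
```

```text
time_s: 63.57
eef_pos: [0.6144, -0.0642, 0.1239]
eef_rot: [0.5, -0.5, 0.5, -0.5]
wrist_force: [0.3, -0.8, 0.6]
opening: 0.901
time_s: 64.23
eef_pos: [0.6161, -0.0646, 0.2357]
eef_rot: [-0.501, 0.499, -0.498, 0.502]
wrist_force: [1.1, -0.1, -0.2]
opening: 0.998
time_s: 64.9
eef_pos: [0.4504, -0.2785, 0.2305]
eef_rot: [0.5, -0.5, 0.501, -0.499]
wrist_force: [0.9, -0.1, -0.5]
opening: 1.004
time_s: 65.57
eef_pos: [0.3289, -0.438, 0.2304]
eef_rot: [0.499, -0.499, 0.502, -0.5]
wrist_force: [0.9, 1.1, -0.4]
opening: 1.003
t 65.5667 pos mm [ 328.89 -437.99  230.43] F [ 0.94  1.08 -0.37] open 1.003 q [-1.14  0.12  1.67  0.    1.35  0.43]
```

View pics/side14.png

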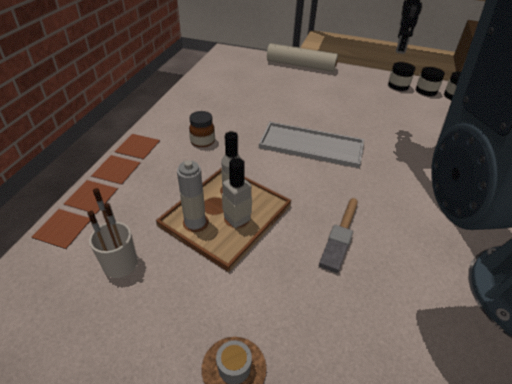

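View pics/d_side.png

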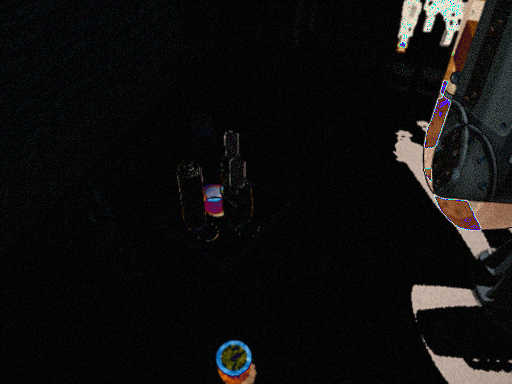

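View pics/d_top.png

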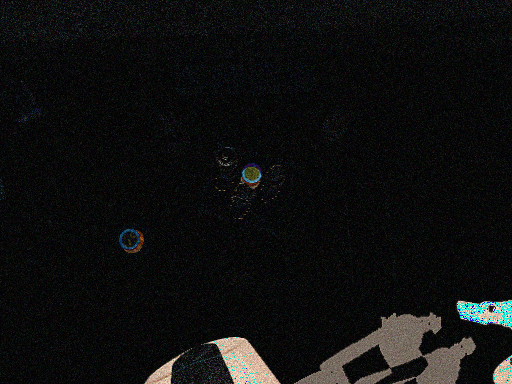

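View pics/t14a.png

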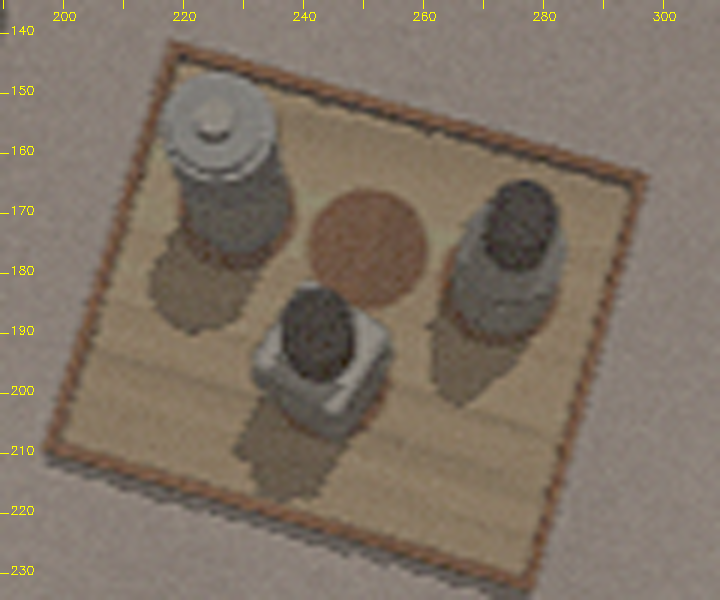

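The difference pictures show only thin edge outlines on the three containers, and none on the pot, jar or brush. Besides the arm, only the tin's old and new spots differ. I'll put a number on the leftover shift, then hand in.

```bash
python3 - <<'E'
from h import *
for n,rs in {"top":{"can":(214,144,238,170),"sq":(233,180,255,206),"round":(264,162,286,194)},"side":{"can":(176,158,204,230),"sq":(222,157,254,228),"round":(218,130,244,156)}}.items():
    a,b=[cv2.imread(f"pics/{n}{i}.png",0).astype(np.float32) for i in(0,14)]
    for k,(x0,y0,x1,y1) in rs.items():
        t=b[y0:y1,x0:x1];w=np.eye(2,3,dtype=np.float32)
        cc,w=cv2.findTransformECC(t,a[y0-0:y1,x0:x1],w,cv2.MOTION_TRANSLATION,(3,100,1e-5),None,3)
        print(n,k,"px shift start->now",-w[:,2],round(cc,3))
E
```

```text
top can px shift start->now [ 0.08228972 -0.27905652] 0.968
top sq px shift start->now [ 0.281071 -0.860666] 0.909
top round px shift start->now [ 0.02246023 -0.27104196] 0.979
side can px shift start->now [-0.37558255 -0.07663201] 0.952
side sq px shift start->now [-0.35487336 -0.19849667] 0.969
side round px shift start->now [-0.32499573 -0.29822758] 0.983
```

```bash
python3 -c "
from bench import *
print(hand_in())"
```

```text
the job is handed in; nothing more can be done
None
```

I moved the round bottle, the square bottle and the spray can one by one into the side tray. Then I set the tin on the cork mat and put the can, the square bottle and the round bottle back on their spots. I handed the job in at about 65.7 s, with the gripper empty and well clear.

My last checks before hand-in:
- **Tin:** it stood about 1–2 mm from the middle of the mat. I measured this in both views while the gripper was on its way back to the tray. In the final picture it was still there.
- **Containers:** all three were upright. Compared with the first pictures they had shifted by less than 1 pixel, which is about 1–2 mm. The largest shift, 0.9 pixel, was the square bottle in the top view. Each one touched down at the same height, within 1 mm, as when I picked it up.
- **Brush pot, glass jar and flat brush:** the before-and-after pictures showed no change.
- **Forces:** wrist readings stayed at or below about 6 N, sampled at the end of each move.

**Disagreements:** for the square bottle and the can, the two cameras differed by 2–4 mm along the side camera's line of sight. The mat's centre differed by about 2 mm between views, so I aimed between them. No check failed.

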